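# Dry painted drawer fronts on the domed rack

## Task

Set the freshly painted drawer fronts to dry: first slide the rack fully home towards the blower, then turn the cam lever all the way round to lock it there. Next balance every drawer front, pull upwards and level, on the top of a dome of its own and let go; then start the dryer by pressing fully, one at a time, the round key, the square key and last the bar key. At the end every front must still be balanced at rest with the rack home and locked; do not lock the lever before the rack is home, and leave the tin, the tape and the brush alone.

Things in the scene. Friction and masses are not known exactly. Their poses are not given: they have to be found in the camera images.
- station: drying station fixed to the bench: a dark steel base plate 130 x 650 x 12 mm, long side along its y axis, with a grey blower box (170 x 140 x 150 mm) at its +y end (centre 530 mm along y). Origin on the bench at the middle of the rack's place when the rack is home. Its yaw gives the direction of the slide
- rack_body (a joint): position of the sliding aluminium rack (124 x 460 mm, upper face 24 mm above the bench) along the station's +y axis, towards the blower: 0 = pulled right back, 0.10 m = fully home against the stop. It needs about 5 N to slide and stays where it is left. It carries four domes and an upright push knob
- rack_knob (a point): centre of the top of the upright round steel knob (22 mm across, 46 mm tall, top 70 mm above the bench) at the rack's end away from the blower, 78 mm from the nearest dome's centre; for pushing or pinching
- dome1 (a point): highest point of the first dome on the rack (counting from the knob end): a grey plastic spherical cap of 60 mm radius of curvature, 20 mm tall, about 90 mm across its foot, top 44 mm above the bench; dome centres are 100 mm apart along the station's y. Moves with the rack; z axis up
- dome2 (a point): highest point of the second dome on the rack (counting from the knob end): a grey plastic spherical cap of 60 mm radius of curvature, 20 mm tall, about 90 mm across its foot, top 44 mm above the bench; dome centres are 100 mm apart along the station's y. Moves with the rack; z axis up
- dome3 (a point): highest point of the third dome on the rack (counting from the knob end): a grey plastic spherical cap of 60 mm radius of curvature, 20 mm tall, about 90 mm across its foot, top 44 mm above the bench; dome centres are 100 mm apart along the station's y. Moves with the rack; z axis up
- dome4 (a point): highest point of the fourth dome on the rack (counting from the knob end): a grey plastic spherical cap of 60 mm radius of curvature, 20 mm tall, about 90 mm across its foot, top 44 mm above the bench; dome centres are 100 mm apart along the station's y. Moves with the rack; z axis up
- cam_body (a joint): angle of the cam lever on the station between the rack and the blower: 0 = free, lever pointing along the station's -x (towards the robot); 1.57 rad = locked, lever pointing along the station's +y (towards the blower). Turns clockwise seen from above about a vertical axis, about 0.12 N m of friction, stays where it is left
- cam_hub (a point): top centre of the cam lever's hub, on its vertical axis, 38 mm above the bench (hub 40 mm across)
- cam_knob (a point): centre of the top of the upright black knob (22 mm across, top 70 mm above the bench; its lower 20 mm joins the flat lever bar) at the end of the cam lever, 75 mm from the hub axis
- panel: grey control box of the dryer fixed to the bench, 100 x 260 x 30 mm, long side along its y; origin under its centre. The three white keys stand on it in a row, in an order that varies
- round_key_top (a point): centre of the top of the round white key (30 mm across), 52 mm above the bench when up; 6 mm travel, fully down at about 5 N
- square_key_top (a point): centre of the top of the square white key (34 x 34 mm), same height and travel
- bar_key_top (a point): centre of the top of the oblong white bar key (54 x 20 mm), same height and travel
- round_key (a joint): how far the round key is pressed, 0 = up, 0.006 m = fully down; springs back
- square_key (a joint): how far the square key is pressed, 0 = up, 0.006 m = fully down; springs back
- bar_key (a joint): how far the bar key is pressed, 0 = up, 0.006 m = fully down; springs back
- front1: freshly painted small drawer front: flat white board 100 x 60 x 12 mm (x, y, z) with a plain wooden bar pull on its upper face, 60 mm long along x, 16 mm wide, standing 32 mm above the board (top at z = 44 mm). About 90 g. Origin at the centre of the board's underside. Three or four fronts are present; all are alike
- front2: freshly painted small drawer front: flat white board 100 x 60 x 12 mm (x, y, z) with a plain wooden bar pull on its upper face, 60 mm long along x, 16 mm wide, standing 32 mm above the board (top at z = 44 mm). About 90 g. Origin at the centre of the board's underside. Three or four fronts are present; all are alike
- front3: freshly painted small drawer front: flat white board 100 x 60 x 12 mm (x, y, z) with a plain wooden bar pull on its upper face, 60 mm long along x, 16 mm wide, standing 32 mm above the board (top at z = 44 mm). About 90 g. Origin at the centre of the board's underside. Three or four fronts are present; all are alike
- front4: freshly painted small drawer front: flat white board 100 x 60 x 12 mm (x, y, z) with a plain wooden bar pull on its upper face, 60 mm long along x, 16 mm wide, standing 32 mm above the board (top at z = 44 mm). About 90 g. Origin at the centre of the board's underside. Three or four fronts are present; all are alike
- tin: paint tin, 84 mm across, 90 mm tall, standing behind the station; leave alone
- tape: roll of masking tape lying flat, 110 mm across, 48 mm tall, behind the station; leave alone
- brush: paint brush lying on the bench at the right; leave alone
Not all that is in view belongs to the job. What is shaped like the front3 but orange, purple or red is not meant.

How it is judged:
By the outcome, as a careful person would: the job done as asked, in the order asked, and still so for the second after the job is handed in, with the robot touching nothing.
Of front1, front2, front3, front4 only 3 to 4 are there at a start; the rules pass over those that are not, and their reading is None.
At some moment in a run one of front1, front2, front3, front4 may be knocked a few centimetres aside while the robot is not near it.
Once in a run the grip may slacken for a moment while it holds something.
It also fails if it takes over 208 s, if anything falls off the work surface, if the arm or the gripper's body presses on something with over 40 N, if the wrist force passes 120 N, or if a joint passes its speed limit or range.

## Robot

A 7-joint arm with a two-finger parallel gripper is mounted at the origin on the work surface. World frame = base frame: x ahead of the robot, y to its left, z up, the work surface at z = 0. Lengths are in m, angles in rad, forces in N, time in s.
With the tool pointing down it reaches from about 0.35 to 0.9 m from the base axis. Payload 8.1 kg.
Tool frame: the origin (TCP) lies between the finger pads; the fingertips stand 8 mm ahead of it and the grasp point (between the pads) lies 11 mm behind it (arm.tcp_to_tips is the distance from the TCP to the fingertips, in m); z points along the fingers, x is the direction in which the jaws open and shut, and the axes are right-handed (so a half turn about z gives the same grasp; the last joint's range is limited). The gripper opens to 92 mm and grips with 3 to 60 N. Pads are 19 mm wide; open, the fingers measure 130 mm over their backs; the gripper's body (75 mm by 190 mm) begins 47 mm behind the grasp point.
Start: joints at [1, 0.434, 0.025, 1.573, -0.012, 1.134, -0.075], TCP at [0.282, -0.558, 0.196] pointing down, gripper open.
Joint ranges: [-2.62, 2.62], [-0.44, 2.09], [-1.27, 1.32], [0.08, 2.57], [-1.32, 4.46], [0.12, 2], [-2.74, 2.74]. Speed limits (rad/s): [2.22, 2.22, 3.01, 3.01, 3.14, 3.14, 3.14].

## Interface

Orientations are given as a rotation vector (axis times angle).
In Python, from cell import arm, eyes gives the robot as it stands.
- The arm moves only by the tool play_rows, never from a script. Its argument "rows" is a list of rows, each a list of 3 entries, a list of its own where there are three numbers: the shift along the tool's x, y, z each as a share of 50 cm, from -1 to 1, then the turn, a rotation vector about the tool's x, y, z each as a share of 60 degrees, from -1 to 1, then the opening, from -1 (shut) to 1 (fully open), so that 0 is half open. In form: [[[dx, dy, dz], [ax, ay, az], grip], ...]. A call has 1 to 10 rows; each row is the pose to reach, as a shift and turn from the pose commanded when the call began, along the tool's axes at that moment; what a row does not reach only later rows make up. A row lasts 1/10 s, in which the tool goes at most 50 mm and 8.59 degrees, less where a joint would pass 70% of its speed; a pose out of reach is approached as far as the arm can. A call with a number of a shift or a turn outside -1 to 1 is refused whole. A call with a gripper value outside its range is refused whole. The fingers move at their own pace and stop on an object; "newtons" is the grip in N (left out, the last holds). Time passes only in rows, so rows that repeat a pose let the fingers close. It gives the time, the measured TCP pose, the force and the opening at its end, in the units of the state.
- arm.observe(): the state, without advancing time (a new reading comes with each control period).
- eyes.get_image(name): name is "scene" or "top" or "wrist"; returns (picture, depth): 384x512x3 uint8, red, green, blue; 384x512 float32, m along the optical axis (not along the pixel's ray), 0 where there is no reading.
- eyes.get_calibration(name): a dict with "intrinsics" (3x3 intrinsics, pixels), "R" (3x3) and "t" (3): a world point X has camera coordinates R X + t. Camera axes: x right, y down, z forward; pixel columns grow to the right and rows downward; lengths in m; the calibration is good to about 2 mm. A picture is of the moment at which its call begins: read the wrist's pose just before it. get_calibration takes no time and is no camera call; for the wrist camera it gives the pose at the moment of the call.
- arm.sign_off(): hands the job in, once; it reports no verdict.
The state is a dict: "clock": time; "joints": joint angles; "dq": joint speeds; "joint_efforts": joint torques, N m; "position": TCP position; "ee_rot": TCP orientation; "force": force on the tool from outside, world axes, zero at the start; "ft_torque": the same for the moment, N m; "width": opening from 0.0 (shut) to 1.0 (fully open).
Only numpy, scipy, OpenCV 4.12 (cv2) and the standard library are available. Lean on these libraries where they do the work, as an engineer would, in place of code of your own. Each camera call takes 0.05 s, during which the arm holds its last target.

## Working session

There is one attempt and no reset: what is moved stays moved. The work goes in short steps, Python scripts to look and compute and a tool call to move; the robot and the scene stay as the last step left them, time stands still between calls to the robot, and variables do not carry over. Pictures are saved under pics/ and viewed, and the job is handed in when it is done.

Besides the shell and the picture viewer there is one more tool, called in YAML: its name, and indented under it one key for each argument. play_rows: Moves the arm, as the interface text tells. Its arguments: {"type":"object","properties":{"rows":{"type":"array","items":{"type":"array"}},"newtons":{"type":"number"}},"required":["rows"]}

```bash
ls; mkdir -p pics
python3 - <<'E'
from cell import arm, eyes
import cv2
s=arm.observe();print(s)
for n in ["scene","top","wrist"]:
    p,d=eyes.get_image(n);cv2.imwrite(f"pics/{n}0.png",p[:,:,::-1]);c=eyes.get_calibration(n);print(n,c)
    import numpy as np; np.save(f"pics/{n}0.npy",d)
E
```

```text
pics
{'clock': 0.0, 'joints': array([ 1.00039575,  0.4352244 ,  0.02499476,  1.57409086, -0.01163093,
        1.13395619, -0.07509542]), 'dq': array([-6.14781532e-04,  1.02159635e-03,  1.52825646e-03,  1.36906847e-03,
       -6.18886292e-04, -2.84279504e-04, -9.10424078e-05]), 'joint_efforts': array([-6.82403206e-04, -6.67861319e+01,  9.84687880e-01, -3.14456928e+01,
       -6.05695182e-02,  4.30466223e-02,  2.12839905e-04]), 'position': array([ 0.28152796, -0.55739599,  0.19484676]), 'ee_rot': array([-2.67514653e+00,  1.64584536e+00,  2.14427102e-03]), 'force': array([ 0.75180294,  0.29538616, -0.08628657]), 'ft_torque': array([-0.02167643, -0.00944196,  0.02034624]), 'width': 0.9996605471984569}
scene {'intrinsics': array([[397.05509981,   0.        , 254.26881212],
       [  0.        , 397.05509981, 189.85324258],
       [  0.        ,   0.        ,   1.        ]]), 'R': array([[ 2.13969851e-01,  9.76840248e-01, -1.79932292e-04],
       [ 7.88852197e-01, -1.72901049e-01, -5.89760493e-01],
       [-5.76132897e-01,  1.26049025e-01, -8.07578187e-01]]), 't': array([-0.06430097, -0.37708862,  1.7949983 ])}
top {'intrinsics': array([[458.63562665,   0.        , 245.68334685],
       [  0.        , 458.63562665, 200.68723961],
       [  0.        ,   0.        ,   1.        ]]), 'R': array([[ 0.01789929, -0.99982819, -0.00481719],
       [-0.99674888, -0.0174652 , -0.07865518],
       [ 0.07855753,  0.0062094 , -0.99689024]]), 't': array([-0.04985441,  0.52419353,  1.58089011])}
wrist {'intrinsics': array([[287.80035536,   0.        , 258.6923978 ],
       [  0.        , 287.80035536, 195.26569402],
       [  0.        ,   0.        ,   1.        ]]), 'R': array([[ 0.45110962, -0.89246734, -0.00146881],
       [-0.86217636, -0.4362226 ,  0.25760776],
       [-0.23054725, -0.11494296, -0.96624846]]), 't': array([-0.62459417, -0.03195117,  0.38942405])}
```

View pics/top0.png

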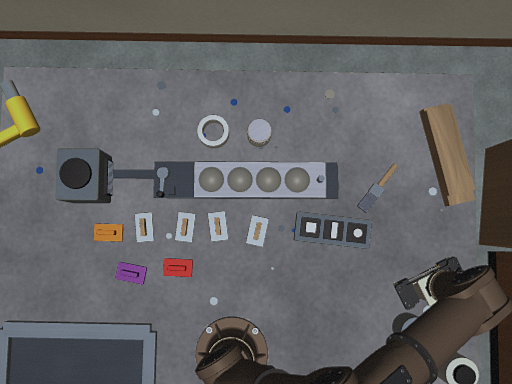

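View pics/scene0.png

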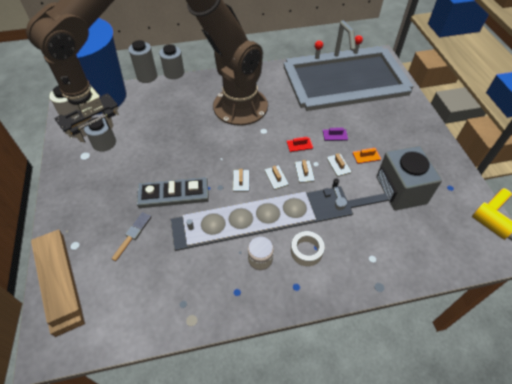

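View pics/wrist0.png

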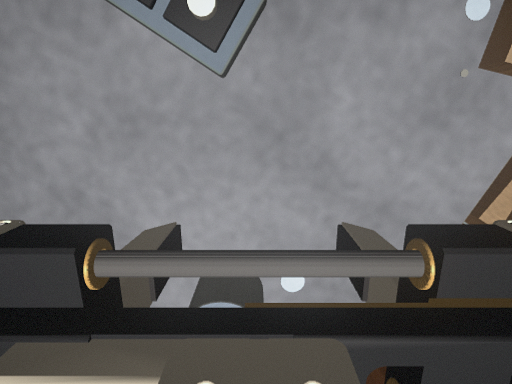

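Top view: four white fronts at about (144,227), (185,227), (218,226) and (257,231); the orange (108,232), purple (131,272) and red (178,267) ones are decoys. The domes are at x px 211–297, y 180, the rack knob at (320,180), and the cam knob near (162,173). The keys run square (311,227), bar (334,229), round (357,232). Next I enlarge and measure.

```bash
cat > h.py <<'E'
import numpy as np, cv2
from cell import arm, eyes
from scipy.spatial.transform import Rotation as Ro
def ray(cal,u,v,z):
    K,R,t=cal["intrinsics"],cal["R"],cal["t"]
    d=R.T@np.linalg.inv(K)@np.array([u,v,1.]); c=-R.T@t
    return c+d*(z-c[2])/d[2]
def proj(cal,X):
    p=cal["intrinsics"]@(cal["R"]@np.array(X)+cal["t"]); return p[:2]/p[2]
def goal(pos,yaw=None,R=None):
    """tool-frame shift share & turn share from commanded(≈measured) pose to pos, tool down with jaw axis x at yaw"""
    s=arm.observe(); R0=Ro.from_rotvec(s["ee_rot"]).as_matrix(); 
    if R is None:
        a=[]
        for y in (yaw,yaw+np.pi):
            x=np.array([np.cos(y),np.sin(y),0]); z=np.array([0,0,-1.]); a.append(np.c_[x,np.cross(z,x),z])
        R=min(a,key=lambda M:np.linalg.norm(Ro.from_matrix(R0.T@M).as_rotvec()))
    d=R0.T@(np.array(pos)-s["position"])/0.5
    r=Ro.from_matrix(R0.T@R).as_rotvec()/np.radians(60)
    np.set_printoptions(suppress=True,precision=4)
    print("shift",d,"turn",r,"clock",s["clock"],"pos",s["position"])
E
python3 - <<'E'
import cv2
p=cv2.imread("pics/top0.png")
cv2.imwrite("pics/c1.png",cv2.resize(p[130:290,90:250],None,fx=3.7,fy=3.7,interpolation=2))
cv2.imwrite("pics/c2.png",cv2.resize(p[130:260,220:380],None,fx=4,fy=4,interpolation=2))
E
```

```text
(no output)
```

View pics/c1.png

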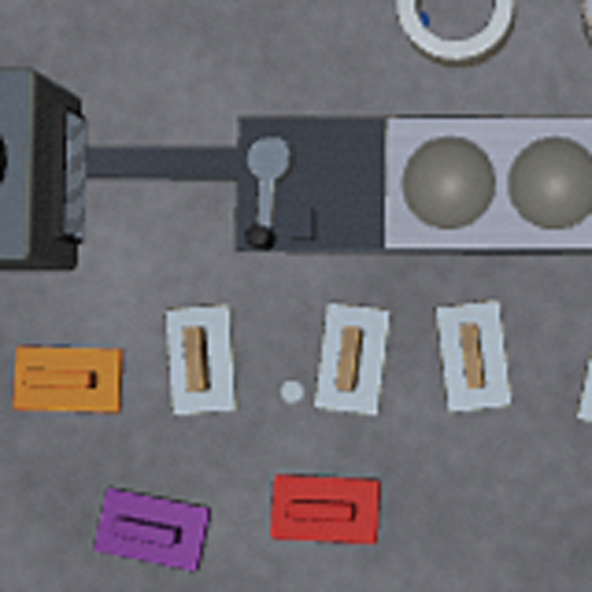

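View pics/c2.png

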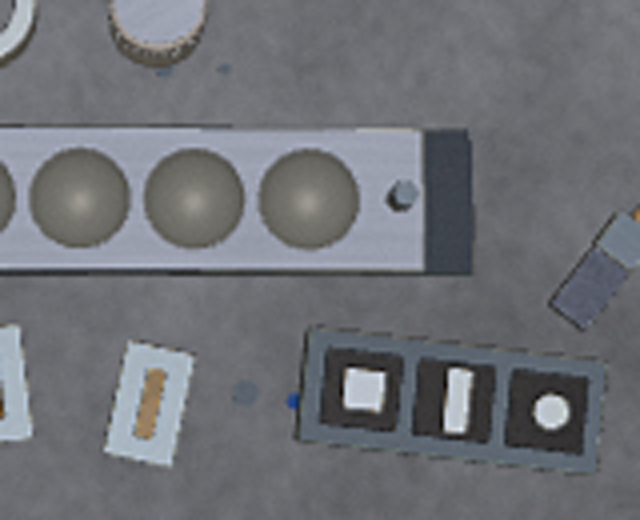

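```bash
cat >> h.py <<'E'
def comps(m,amin,amax):
    n,l,st,c=cv2.connectedComponentsWithStats(m.astype(np.uint8))
    return [(i,st[i],c[i],l==i) for i in range(1,n) if amin<st[i][4]<amax]
def find(p,cal):
    hsv=cv2.cvtColor(p,cv2.COLOR_RGB2HSV).astype(int); H,S,V=hsv[...,0],hsv[...,1],hsv[...,2]
    out={}
    wood=(H>5)&(H<25)&(S>70)&(V>70)
    white=(V>165)&(S<60)
    fr=[]
    for i,s,c,m in comps(cv2.morphologyEx((white|wood).astype(np.uint8),cv2.MORPH_OPEN,np.ones((3,3))),250,900):
        if (m&wood).sum()<25: continue
        r=cv2.minAreaRect(np.argwhere(m)[:,::-1].astype(np.float32))
        b=cv2.boxPoints(r); e=[b[1]-b[0],b[2]-b[1]]; e=max(e,key=np.linalg.norm)
        fr.append((np.array(r[0]),r[1],e,s[4]))
    return fr,wood,white
E
python3 - <<'E'
from h import *
np.set_printoptions(suppress=True,precision=4)
p=cv2.imread("pics/top0.png")[:,:,::-1].copy(); cal=eyes.get_calibration("top")
fr,wood,white=find(p,cal)
for c,wh,e,a in fr:
    P=ray(cal,*c,0.012);Q=ray(cal,*(c+e/2),0.012);Q2=ray(cal,*(c-e/2),.012);d=Q-Q2
    print("front",c,wh,a,P[:2],"yaw",np.degrees(np.arctan2(d[1],d[0])),np.linalg.norm(d))
for i,s,c,m in comps(white,15,300):
    print("white",c,s,ray(cal,*c,0.052)[:2])
g=cv2.cvtColor(p,cv2.COLOR_RGB2GRAY); 
hsv=cv2.cvtColor(p,cv2.COLOR_RGB2HSV)
for u,v in [(211,180),(240,180),(320,180),(205,165),(162,173),(170,190),(160,192)]: print((u,v),hsv[v,u])
E
```

```text
front [ 23.0279 125.7066] (31.01443099975586, 54.57891845703125) 417 [0.7798 0.7579] yaw -18.154516157268976 0.19486235640723384
front [143.7031 226.8427] (28.000091552734375, 16.386821746826172) 405 [0.4276 0.3146] yaw -173.88201945697193 0.0979583574368179
front [184.8 226.6] (16.372583389282227, 28.031848907470703) 411 [0.4311 0.1707] yaw -5.523431913843781 0.09777717140765796
front [217.6041 225.8675] (27.919694900512695, 16.48175621032715) 427 [0.4357 0.0561] yaw -171.84943110992594 0.09755574650632494
front [256.9171 230.5537] (16.552799224853516, 28.076902389526367) 435 [ 0.4218 -0.0816] yaw -11.197291138182841 0.09789265522183416
front [108.  232.5] (17.0, 28.0) 495 [0.4057 0.4388] yaw -88.97699762001939 0.09803858484765177
white [155.2903 111.7097] [153 109   6   6  31] [0.8275 0.2793]
white [432.2979 191.0426] [429 188   8   7  47] [ 0.5668 -0.6786]
white [310.5227 226.8977] [306 222  10  11  88] [ 0.4369 -0.2631]
white [333.8333 229.7738] [331 222   7  16  84] [ 0.4285 -0.3424]
white [357.4038 232.3846] [354 229   8   8  52] [ 0.4211 -0.4225]
white [168.4167 235.2917] [166 233   6   6  24] [0.3997 0.2202]
white [425.661  292.1356] [418 276  18  36 177] [ 0.2246 -0.6516]
white [213.1702 300.5745] [210 297   7   8  47] [0.1834 0.0626]
white [208.6818 329.4545] [206 327   6   6  22] [0.0877 0.0754]
white [254.7273 330.5909] [252 328   6   6  22] [ 0.0869 -0.0788]
(211, 180) [ 27  17 154]
(240, 180) [ 23  15 156]
(320, 180) [106  47 146]
(205, 165) [111  28 179]
(162, 173) [106  41 138]
(170, 190) [109  46  77]
(160, 192) [173  20  51]
```

```bash
cat >> h.py <<'E'
def domes(p,cal):
    hsv=cv2.cvtColor(p,cv2.COLOR_RGB2HSV).astype(int)
    m=(hsv[...,0]>12)&(hsv[...,0]<45)&(hsv[...,1]>6)&(hsv[...,1]<70)&(hsv[...,2]>60)
    m=cv2.morphologyEx(m.astype(np.uint8),cv2.MORPH_OPEN,np.ones((3,3)))
    r=[]
    for i,s,c,mm in comps(m,300,800):
        if 20<s[2]<32 and 20<s[3]<32: 
            cen=(c); r.append((c,s,ray(cal,*cen,0.030)))
    return r
E
python3 - <<'E'
from h import *
np.set_printoptions(suppress=True,precision=4)
p=cv2.imread("pics/top0.png")[:,:,::-1].copy(); cal=eyes.get_calibration("top")
D=domes(p,cal)
for c,s,P in D: print(c,s,P[:2])
P=np.array([d[2][:2] for d in D]); 
f=np.polyfit(P[:,1],P[:,0],1);print("x=f(y)",f,"deg",np.degrees(np.arctan(f[0])))
# rack mask long edges at z .024
hsv=cv2.cvtColor(p,cv2.COLOR_RGB2HSV).astype(int)
m=(hsv[...,2]>160)&(hsv[...,0]>100)&(hsv[...,0]<125); m=cv2.morphologyEx(m.astype(np.uint8),cv2.MORPH_CLOSE,np.ones((35,35)))
for i,s,c,mm in comps(m,2000,9000):
    r=cv2.minAreaRect(np.argwhere(mm)[:,::-1].astype(np.float32)); print("rack",r,ray(cal,*r[0],.024)[:2])
    for q in cv2.boxPoints(r): print(q,ray(cal,*q,.024)[:2])
for n,(u,v,z) in dict(rackknob=(320.7,178.6,.07),hub=(162.5,172.6,.038),camknob=(160.3,194,.07)).items(): print(n,ray(cal,u,v,z)[:2])
d=np.load("pics/top0.npy"); K,R,t=cal["intrinsics"],cal["R"],cal["t"]
def pt(u,v): return R.T@(np.linalg.inv(K)@np.array([u,v,1.])*d[v,u]-t)
for u,v in [(211,180),(240,180),(268,180),(297,180),(320,179),(321,178),(162,172),(160,194),(310,227)]: print((u,v),pt(u,v))
p2=np.hstack([p[140:215,135:215],p[140:215,285:345]])
cv2.imwrite("pics/c3.png",cv2.resize(p2[:,:,::-1],None,fx=5.5,fy=5.5,interpolation=0))
E
```

```text
[210.9649 179.0175] [199 168  25  24 456] [0.5979 0.0817]
[239.5763 179.3161] [228 168  24  24 465] [ 0.5986 -0.018 ]
[268.2717 179.4543] [257 168  24  24 460] [ 0.5998 -0.118 ]
[296.8731 179.5355] [285 168  25  24 465] [ 0.6012 -0.2175]
x=f(y) [-0.0113  0.5986] deg -0.6500027997036286
rackknob [ 0.6007 -0.2941]
hub [0.6164 0.25  ]
camknob [0.5388 0.249 ]
(211, 180) [0.5929 0.0805 0.0424]
(240, 180) [ 0.5944 -0.0198  0.044 ]
(268, 180) [ 0.596  -0.1164  0.045 ]
(297, 180) [ 0.5974 -0.2161  0.0474]
(320, 179) [ 0.5994 -0.2918  0.0693]
(321, 178) [ 0.6023 -0.2944  0.0741]
(162, 172) [0.6182 0.2514 0.0401]
(160, 194) [0.5385 0.2494 0.0732]
(310, 227) [ 0.4364 -0.261   0.0549]
```

View pics/c3.png

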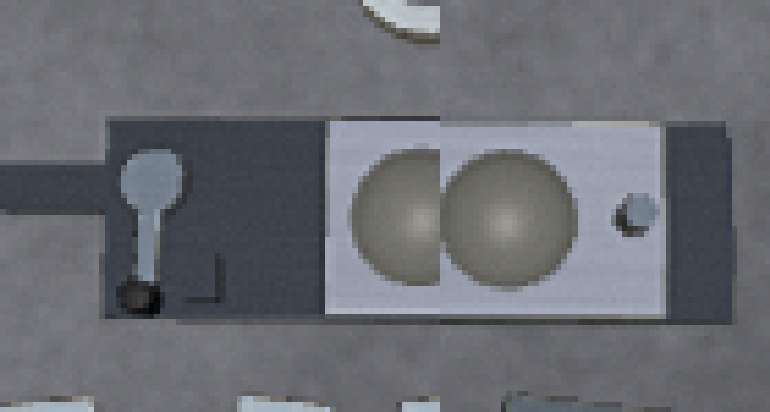

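```bash
python3 -c "
from h import *
goal([.602,-.2955,.14],0.0)"
```

```text
shift [-0.1788 -0.8083  0.1102] turn [-0.0005  0.001  -1.0534] clock 0.15 pos [ 0.2816 -0.5575  0.1951]
```

play_rows:
  rows:
    - [[-0.179,-0.808,0.0],[0,0,-1.0],0.3]
    - [[-0.179,-0.808,0.0],[0,0,-1.0],0.3]
    - [[-0.179,-0.808,0.0],[0,0,-1.0],0.3]
    - [[-0.179,-0.808,0.0],[0,0,-1.0],0.3]
    - [[-0.179,-0.808,0.0],[0,0,-1.0],0.3]
    - [[-0.179,-0.808,0.0],[0,0,-1.0],0.3]
    - [[-0.179,-0.808,0.05],[0,0,-1.0],0.3]
    - [[-0.179,-0.808,0.08],[0,0,-1.0],0.3]
    - [[-0.179,-0.808,0.11],[0,0,-1.0],0.3]
    - [[-0.179,-0.808,0.11],[0,0,-1.0],0.3]

```text
clock: 1.15
position: [0.6026, -0.2907, 0.1366]
ee_rot: [-3.136, 0.078, 0.007]
force: [-1.3, 0.1, 0.8]
width: 0.648
```

```bash
cat >> h.py <<'E'
def snap(n,name=None):
    c=eyes.get_calibration(n); p,d=eyes.get_image(n)
    if name: cv2.imwrite(f"pics/{name}.png",p[:,:,::-1])
    return p,d,c
E
python3 -c "
from h import *
p,d,c=snap('wrist','w1'); print(proj(c,[.602,-.2955,.07]))
goal([.602,-.2955,.05],0.0)"
```

```text
[257.88151122 201.79530795]
shift [0.0014 0.0038 0.1769] turn [-0.0019  0.0035 -0.0505] clock 1.2 pos [ 0.6017 -0.2937  0.1384]
```

View pics/w1.png

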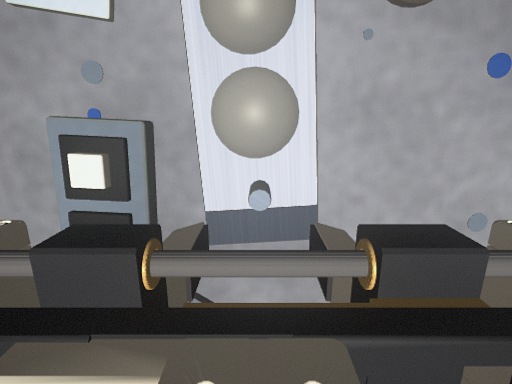

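Wrist view: the knob top is at (260,200), and my estimate predicted (258,202), so they agree within about 1.5 mm. Going down to pinch it.

play_rows:
  rows:
    - [[0.003,0.003,0.08],[0,0,-0.05],0.3]
    - [[0.003,0.003,0.12],[0,0,-0.05],0.1]
    - [[0.003,0.003,0.16],[0,0,-0.05],0.0]
    - [[0.003,0.003,0.177],[0,0,-0.05],0.0]
    - [[0.003,0.003,0.177],[0,0,-0.05],0.0]
    - [[0.003,0.003,0.177],[0,0,-0.05],-1]
    - [[0.003,0.003,0.177],[0,0,-0.05],-1]
    - [[0.003,0.003,0.177],[0,0,-0.05],-1]
    - [[0.003,0.003,0.177],[0,0,-0.05],-1]
    - [[0.003,0.003,0.177],[0,0,-0.05],-1]
  newtons: 25

```text
clock: 2.2
position: [0.6037, -0.2975, 0.0525]
ee_rot: [3.141, -0.005, 0.001]
force: [-0.5, -1.4, 0.6]
width: 0.115
```

```bash
python3 -c "
from h import *
s=arm.observe();P=s['position'];print(s['width'],s['force'])
goal(P+[-.0011,.1,0],0.0)"
```

```text
0.11480107333598341 [-0.54155635 -1.43937877  0.61852511]
shift [-0.0029 -0.2    -0.0001] turn [ 0.0002 -0.0004 -0.0033] clock 2.2 pos [ 0.6037 -0.2975  0.0525]
```

play_rows:
  rows:
    - [[0,0,0],[0,0,0],-1]
    - [[0,0,0],[0,0,0],-1]

```text
clock: 2.4
position: [0.6035, -0.2974, 0.0522]
ee_rot: [3.142, -0.005, -0.0]
force: [-0.2, 0.3, -0.5]
width: 0.005
```

```bash
python3 -c "
from h import *
p,d,c=snap('wrist','w2')
"
```

```text
(no output)
```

View pics/w2.png

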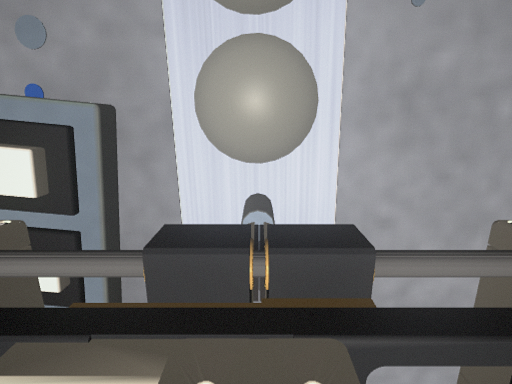

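```bash
python3 -c "
from h import *
p,d,c=snap('top','t2')
for a,s,P in domes(p,c): print(a,P[:2])
c=eyes.get_calibration('wrist');s=arm.observe()['position']
print(proj(c,s),proj(c,[.603,-.2955,.07]),proj(c,[.603,-.285,.07]))
cv2.imwrite('pics/c4.png',cv2.resize(p[140:230,250:370,::-1],None,fx=6,fy=6))
"
```

```text
[210.95010846 179.27114967] [0.59698408 0.08174934]
[239.64718615 179.29004329] [ 0.59864739 -0.01825656]
[268.23491379 179.39439655] [ 0.60000344 -0.11782461]
[296.90064795 179.52915767] [ 0.60125674 -0.2176013 ]
[257.72947667 221.42428295] [256.91604017 228.35546725] [256.83537763 212.58169091]
```

View pics/c4.png

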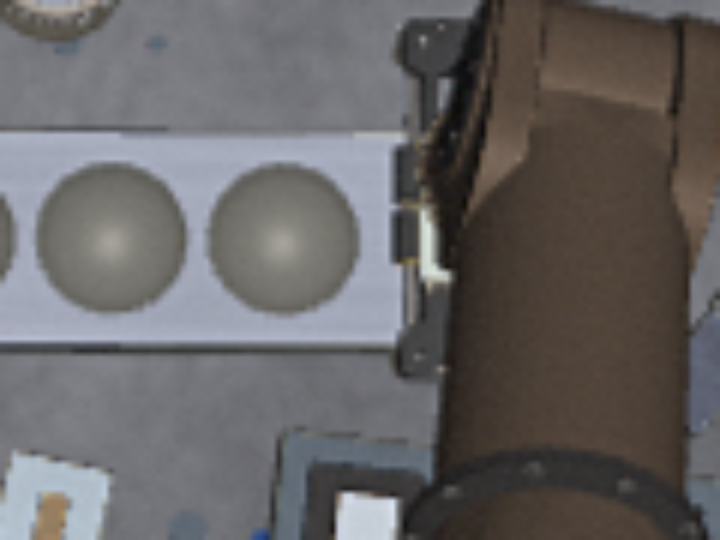

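```bash
python3 -c "
from h import *
p,d,c=snap('wrist')
K,R,t=c['intrinsics'],c['R'],c['t']
np.set_printoptions(suppress=True,precision=4)
for u,v in [(258,100),(258,190),(258,200),(258,206),(258,210),(258,215),(258,220),(258,224),(256,235),(256,245),(200,240),(200,228),(258,265)]: print(v,p[v,u],R.T@(np.linalg.inv(K)@np.array([u,v,1.])*d[v,u]-t))
cv2.imwrite('pics/c5.png',cv2.resize(p[180:310,190:330,::-1],None,fx=4.5,fy=4.5,interpolation=0))
print(arm.observe())
"
```

```text
100 [196 193 182] [ 0.6039 -0.2166  0.0419]
190 [210 216 227] [ 0.6036 -0.2816  0.0248]
200 [87 89 92] [ 0.6037 -0.2835  0.0464]
206 [87 89 90] [ 0.6037 -0.2837  0.0604]
210 [115 117 118] [ 0.6037 -0.2839  0.0682]
215 [159 170 185] [ 0.6037 -0.2868  0.0694]
220 [158 170 183] [ 0.6037 -0.2901  0.0694]
224 [117 123 134] [ 0.6037 -0.2928  0.0694]
235 [45 45 49] [ 0.6027 -0.2876  0.0995]
245 [41 42 46] [ 0.6028 -0.2882  0.1108]
240 [46 46 51] [ 0.5879 -0.2612  0.1661]
228 [55 55 60] [ 0.5859 -0.2614  0.1564]
265 [113 110 107] [ 0.604  -0.2694  0.1653]
{'clock': 2.55, 'joints': array([ 0.5528,  0.6631, -0.2759,  1.5762,  0.2105,  0.9316,  0.2031]), 'dq': array([ 0.0014,  0.0017, -0.0024, -0.0016,  0.0011, -0.0008, -0.0014]), 'joint_efforts': array([ -0.0046, -78.1989,  -4.9443, -27.2383,  -0.0448,   0.0561,
         0.0002]), 'position': array([ 0.6035, -0.2974,  0.0521]), 'ee_rot': array([-3.1416,  0.0055,  0.0001]), 'force': array([-0.3923, -0.7919, -0.045 ]), 'ft_torque': array([-0.0205, -0.0237, -0.0202]), 'width': 0.0015853755711182158}
```

View pics/c5.png

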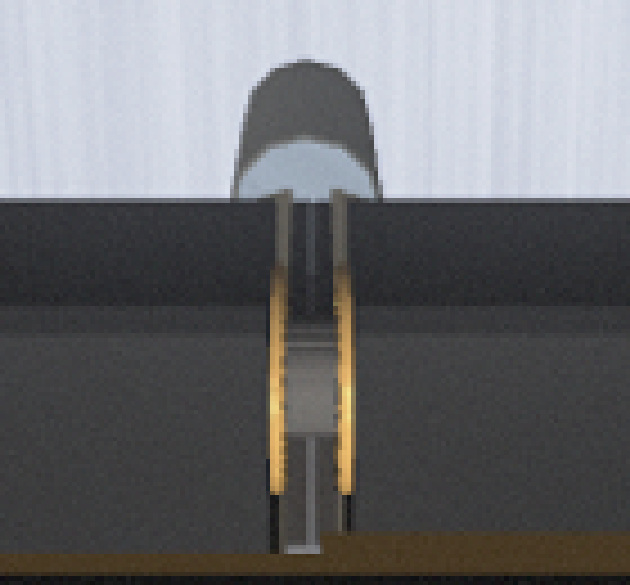

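```bash
python3 -c "
from h import *
p,d,c=snap('wrist')
K,R,t=c['intrinsics'],c['R'],c['t']
np.set_printoptions(suppress=True,precision=4)
for u in (252,253,265,266):
  for v in [221,222,223,224,226,230,236]: print(u,v,p[v,u],R.T@(np.linalg.inv(K)@np.array([u,v,1.])*d[v,u]-t))
p,d,c=snap('scene'); q=proj(c,[.603,-.295,.06]).astype(int);print(q)
cv2.imwrite('pics/c6.png',cv2.resize(p[q[1]-40:q[1]+35,q[0]-45:q[0]+45,::-1],None,fx=7,fy=7,interpolation=2))
"
```

```text
252 221 [156 167 181] [ 0.5999 -0.2906  0.0699]
252 222 [123 126 128] [ 0.6003 -0.2864  0.0832]
252 223 [94 92 86] [ 0.6003 -0.2866  0.0843]
252 224 [97 94 90] [ 0.6003 -0.2864  0.0865]
252 226 [94 92 89] [ 0.6004 -0.2867  0.0888]
252 230 [95 89 85] [ 0.6005 -0.2868  0.0946]
252 236 [94 91 85] [ 0.6008 -0.2861  0.1046]
253 221 [153 164 176] [ 0.6005 -0.2907  0.0695]
253 222 [110 108 106] [ 0.6008 -0.2865  0.083 ]
253 223 [94 91 84] [ 0.6009 -0.2867  0.084 ]
253 224 [96 93 87] [ 0.6009 -0.2865  0.0862]
253 226 [97 96 90] [ 0.601  -0.2865  0.0894]
253 230 [99 96 90] [ 0.6011 -0.2867  0.0947]
253 236 [96 93 86] [ 0.6013 -0.2864  0.1037]
265 221 [152 160 173] [ 0.6081 -0.2907  0.0697]
265 222 [101 100  98] [ 0.6078 -0.2867  0.0823]
265 223 [98 93 88] [ 0.6078 -0.2867  0.0839]
265 224 [96 93 88] [ 0.6078 -0.2866  0.086 ]
265 226 [92 90 86] [ 0.6077 -0.2866  0.0892]
265 230 [97 93 87] [ 0.6075 -0.2861  0.0963]
265 236 [96 91 86] [ 0.6074 -0.2868  0.1028]
266 221 [153 166 181] [ 0.6087 -0.2907  0.0696]
266 222 [129 135 141] [ 0.6087 -0.2909  0.0711]
266 223 [91 89 84] [ 0.6084 -0.2865  0.0845]
266 224 [84 82 79] [ 0.6083 -0.2866  0.0859]
266 226 [86 84 81] [ 0.6083 -0.2866  0.0891]
266 230 [89 86 83] [ 0.6081 -0.2866  0.0952]
266 236 [85 81 78] [ 0.6079 -0.2862  0.1042]
[189 223]
```

View pics/c6.png

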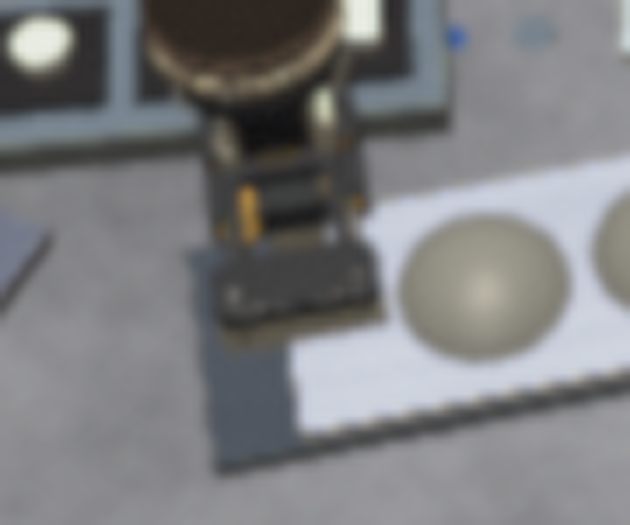

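```bash
python3 -c "
from h import *
print(arm.tcp_to_tips,[a for a in dir(arm) if a[0]!='_'],[a for a in dir(eyes) if a[0]!='_'])
"
```

```text
0.008 ['PlanningError', 'observe', 'sign_off', 'tcp_to_tips'] ['get_calibration', 'get_image']
```

The fingers shut to zero over the knob. Wrist depth puts the fingertips at z≈0.0825 while the TCP reads 0.052, so the tips look higher than the stated 8 mm ahead of the TCP. I'll open and test lower; this stays safe above the rack either way.

play_rows:
  rows:
    - [[0,0,0],[0,0,0],0]
    - [[0,0,0],[0,0,0],0]
    - [[0,0,0],[0,0,0],0]
    - [[0,0,0],[0,0,0],0]
    - [[0,0,0],[0,0,0],0]

```text
clock: 3.15
position: [0.6035, -0.2974, 0.0521]
ee_rot: [3.142, -0.005, 0.0]
force: [-0.2, -1.0, 0.6]
width: 0.392
```

```bash
python3 -c "
from h import *
p,d,c=snap('wrist','w3')
K,R,t=c['intrinsics'],c['R'],c['t']
np.set_printoptions(suppress=True,precision=4)
yy,xx=np.mgrid[150:300:1,120:400:1]
X=np.einsum('ij,jhw->ihw',np.linalg.inv(K),np.stack([xx,yy,np.ones_like(xx)]))*d[150:300,120:400]
W=np.einsum('ji,jhw->ihw',R,X-t[:,None,None])
print('cam',-R.T@t)
m=(W[1]<-.27)&(W[1]>-.32)&(W[2]>.03)&(W[2]<.12)
for x in np.arange(.54,.67,.006):
  k=m&(abs(W[0]-x)<.003)
  if k.any(): print(round(x,3),k.sum(),W[2][k].min(),W[1][k][W[2][k].argmin()],W[2][k].max())
"
```

```text
cam [ 0.6044 -0.2284  0.2407]
0.57 16 0.0933119852794466 -0.2866599647813649 0.10173815031242588
0.576 230 0.0874298176745916 -0.28658915785844996 0.11948205605103385
0.582 335 0.08272048166975267 -0.2865313133332466 0.11937805678788671
0.588 179 0.08135670559715209 -0.29460916601706383 0.11970510523633729
0.594 192 0.030087501553612263 -0.28661550325891055 0.07109440545712534
0.6 393 0.030004577269409922 -0.28351762539581055 0.07151789933527929
0.606 424 0.030072366104527147 -0.2842944564051649 0.07095392203729659
0.612 226 0.030355328467690762 -0.28737681576477947 0.0715060858173832
0.624 404 0.08240216194163241 -0.2867818840332829 0.11949141270294668
0.63 287 0.08565954203817919 -0.286803895171399 0.1199071142487701
0.636 71 0.09118049998911326 -0.2865128934234783 0.11173234596756419
```

View pics/w3.png

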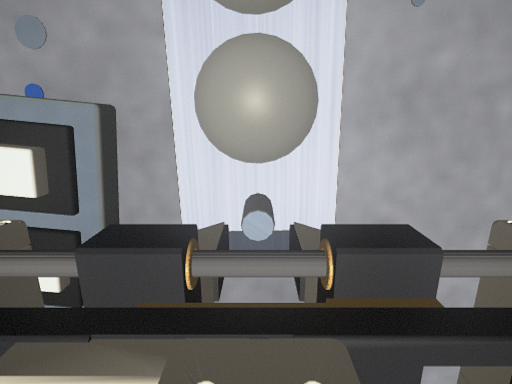

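Depth confirms it: the open fingers straddle the knob laterally but end at z≈0.081–0.083, so tips_z ≈ reported z + 0.029. I'll use that measured offset, descend in steps and check the force.

play_rows:
  rows:
    - [[0,-0.003,0.02],[0,0,0],0]
    - [[0,-0.004,0.04],[0,0,0],0]
    - [[0,-0.004,0.05],[0,0,0],0]
    - [[0,-0.004,0.05],[0,0,0],-1]
    - [[0,-0.004,0.05],[0,0,0],-1]
    - [[0,-0.004,0.05],[0,0,0],-1]
    - [[0,-0.004,0.05],[0,0,0],-1]
    - [[0,-0.004,0.05],[0,0,0],-1]
  newtons: 25

```text
clock: 4.0
position: [0.6029, -0.2956, 0.0274]
ee_rot: [3.141, -0.006, -0.001]
force: [-4.0, 0.4, 3.1]
width: 0.226
```

Gripped at width 0.226 (≈21 mm, the knob is 22 mm), so the offset is right. Sliding the rack home.

play_rows:
  rows:
    - [[-0.0004,-0.03,0],[0,0,0],-1]
    - [[-0.0008,-0.06,0],[0,0,0],-1]
    - [[-0.0012,-0.09,0],[0,0,0],-1]
    - [[-0.0018,-0.12,0],[0,0,0],-1]
    - [[-0.0022,-0.15,0],[0,0,0],-1]
    - [[-0.0025,-0.175,0],[0,0,0],-1]
    - [[-0.0027,-0.19,0],[0,0,0],-1]
    - [[-0.0029,-0.2,0],[0,0,0],-1]
    - [[-0.0029,-0.204,0],[0,0,0],-1]
    - [[-0.0029,-0.206,0],[0,0,0],-1]

```text
clock: 5.0
position: [0.6027, -0.1916, 0.0272]
ee_rot: [-3.141, 0.004, -0.001]
force: [0.5, 0.4, 0.1]
width: 0.002
```

```bash
python3 -c "
from h import *
np.set_printoptions(suppress=True,precision=4)
s=arm.observe();print(s['force'],s['position'],s['width'])
p,d,c=snap('top','t3')
for a,s,P in domes(p,c): print(a,P[:2])
"
```

```text
[0.4825 0.4353 0.1089] [ 0.6027 -0.1916  0.0272] 0.0015359973458662528
[192.6508 179.1085] [0.5965 0.1456]
[221.2845 179.2672] [0.5976 0.0457]
[249.8712 179.3428] [ 0.5991 -0.0539]
[434.5753 357.5452] [ 0.0047 -0.6872]
```

The grip slipped after 64 mm of travel and the knob is now at y≈-0.231. Lift, go back over it, and re-pinch deeper with more force.

play_rows:
  rows:
    - [[0,0,-0.05],[0,0,0],0]
    - [[0,0,-0.1],[0,0,0],0]
    - [[0,0.04,-0.1],[0,0,0],0]
    - [[0.001,0.078,-0.1],[0,0,0],0]
    - [[0.001,0.078,-0.1],[0,0,0],0]
    - [[0.001,0.078,-0.05],[0,0,0],0]
    - [[0.001,0.078,0],[0,0,0],0]
    - [[0.001,0.078,0.022],[0,0,0],0]
    - [[0.001,0.078,0.022],[0,0,0],0]
    - [[0.001,0.078,0.022],[0,0,0],-1]
  newtons: 45

```text
clock: 6.05
position: [0.6033, -0.2312, 0.0167]
ee_rot: [-3.142, 0.005, -0.001]
force: [0.2, 0.1, -0.4]
width: 0.451
```

play_rows:
  rows:
    - [[0,0,0],[0,0,0],-1]
    - [[0,0,0],[0,0,0],-1]
    - [[0,0,0],[0,0,0],-1]
    - [[0,0,0],[0,0,0],-1]
  newtons: 45

```text
clock: 6.45
position: [0.602, -0.2316, 0.0169]
ee_rot: [3.141, -0.006, -0.002]
force: [-3.9, 0.5, 5.1]
width: 0.228
```

play_rows:
  rows:
    - [[0,-0.01,0],[0,0,0],-1]
    - [[0,-0.02,0],[0,0,0],-1]
    - [[0,-0.03,0],[0,0,0],-1]
    - [[0,-0.04,0],[0,0,0],-1]
    - [[0,-0.05,0],[0,0,0],-1]
    - [[0,-0.06,0],[0,0,0],-1]
    - [[0,-0.068,0],[0,0,0],-1]
    - [[0,-0.073,0],[0,0,0],-1]
    - [[0,-0.076,0],[0,0,0],-1]
    - [[0,-0.078,0],[0,0,0],-1]

```text
clock: 7.45
position: [0.6032, -0.191, 0.0164]
ee_rot: [-3.141, 0.003, -0.0]
force: [0.8, 0.7, 0.4]
width: 0.004
```

```bash
python3 -c "
from h import *
np.set_printoptions(suppress=True,precision=4)
s=arm.observe();print(s['force'],s['position'],s['width'])
p,d,c=snap('top','t3')
for a,s,P in domes(p,c): print(a,P[:2])
"
```

```text
[0.7789 0.6667 0.4127] [ 0.6032 -0.191   0.0164] 0.004257857111276497
[192.6193 179.0022] [0.5968 0.1457]
[221.2989 179.2452] [0.5977 0.0457]
[249.8004 179.3341] [ 0.5991 -0.0536]
```

```bash
python3 -c "
from h import *
p=cv2.imread('pics/t3.png')
cv2.imwrite('pics/c7.png',cv2.resize(p[140:220,95:235],None,fx=5.5,fy=5.5,interpolation=2))
p,d,c=snap('wrist','w4')
"
```

```text
(no output)
```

View pics/c7.png

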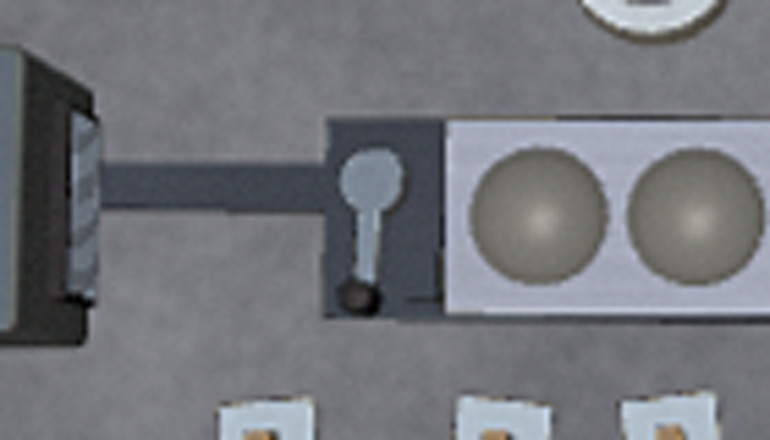

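View pics/w4.png

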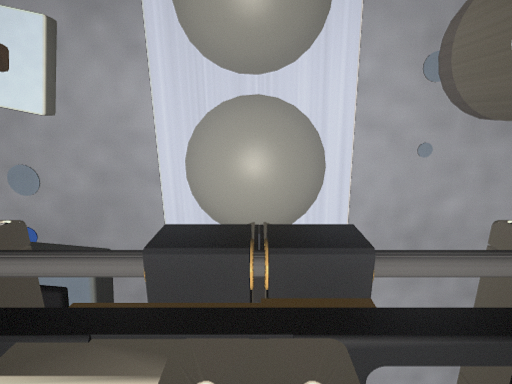

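The rack's front edge now sits on the L-shaped stop mark. It looks home: it started about 36 mm forward, and the second pull moved it 0 mm. I'll confirm by pushing from behind with shut fingers.

play_rows:
  rows:
    - [[0,0,-0.06],[0,0,0],-1]
    - [[0,0,-0.12],[0,0,0],-1]
    - [[0,0.05,-0.12],[0,0,0],-1]
    - [[0,0.1,-0.12],[0,0,0],-1]
    - [[0,0.136,-0.12],[0,0,0],-1]
    - [[0,0.136,-0.12],[0,0,0],-1]
    - [[0,0.136,-0.06],[0,0,0],-1]
    - [[0,0.136,0],[0,0,0],-1]
    - [[0,0.136,0],[0,0,0],-1]
    - [[0,0.13,0],[0,0,0],-1]

```text
clock: 8.55
position: [0.6025, -0.2567, 0.0161]
ee_rot: [-3.141, 0.005, 0.002]
force: [-0.3, -0.2, 0.2]
width: 0.007
```

play_rows:
  rows:
    - [[0,-0.004,0],[0,0,0],-1]
    - [[0,-0.008,0],[0,0,0],-1]
    - [[0,-0.012,0],[0,0,0],-1]
    - [[0,-0.016,0],[0,0,0],-1]
    - [[0,-0.016,0],[0,0,0],-1]

```text
clock: 9.05
position: [0.6037, -0.252, 0.0176]
ee_rot: [3.138, -0.008, 0.004]
force: [1.0, -4.9, 3.6]
width: 0.002
```

play_rows:
  rows:
    - [[0,-0.006,0],[0,0,0],-1]
    - [[0,-0.012,0],[0,0,0],-1]
    - [[0,-0.018,0],[0,0,0],-1]
    - [[0,-0.018,0],[0,0,0],-1]

```text
clock: 9.45
position: [0.6037, -0.2517, 0.0179]
ee_rot: [3.129, -0.016, 0.007]
force: [3.6, -25.8, -2.7]
width: 0.004
```

```bash
python3 -c "
from h import *
np.set_printoptions(suppress=True,precision=4)
s=arm.observe();print(s['force'],s['position'],s['width'])
p,d,c=snap('top','t4')
for a,s,P in domes(p,c): print(a,P[:2])
"
```

```text
[  3.5646 -25.7662  -2.6654] [ 0.6037 -0.2517  0.0179] 0.0039943309147272
[192.6476 178.9824] [0.5969 0.1456]
[221.3333 179.2108] [0.5978 0.0456]
[249.8966 179.3384] [ 0.5991 -0.054 ]
[278.5312 179.5419] [ 0.6001 -0.1537]
```

26 N did not move it and the domes have not shifted, so the rack is fully home. Next, the cam lever.

play_rows:
  rows:
    - [[0,0.02,0],[0,0,0],-1]
    - [[0,0.02,-0.08],[0,0,0],-1]
    - [[0,0.02,-0.16],[0,0,0],-1]
    - [[-0.12,-0.1,-0.2],[0,0,-0.1],0]
    - [[-0.12,-0.2,-0.2],[0,0,-0.2],0]
    - [[-0.12,-0.3,-0.2],[0,0,-0.4],0]
    - [[-0.12,-0.4,-0.2],[0,0,-0.5],0]
    - [[-0.12,-0.5,-0.2],[0,0,-0.65],0]
    - [[-0.12,-0.6,-0.2],[0,0,-0.8],0]
    - [[-0.12,-0.7,-0.2],[0,0,-0.9],0]

```text
clock: 10.5
position: [0.5436, 0.0828, 0.1168]
ee_rot: [2.797, 1.429, 0.001]
force: [0.4, -0.1, 0.4]
width: 0.492
```

```bash
python3 -c "
from h import *
goal([.541,.249,.10],1.582)"
```

```text
shift [ 0.2663 -0.1989  0.0336] turn [ 0.0009 -0.0002 -0.6084] clock 10.5 pos [0.5436 0.0828 0.1168]
```

play_rows:
  rows:
    - [[0.07,-0.05,0.0],[0,0,-0.15],0]
    - [[0.14,-0.1,0.0],[0,0,-0.3],0]
    - [[0.2,-0.15,0.0],[0,0,-0.45],0]
    - [[0.266,-0.199,0.03],[0,0,-0.6],0]
    - [[0.266,-0.199,0.03],[0,0,-0.608],0]
    - [[0.266,-0.199,0.03],[0,0,-0.608],0]
    - [[0.266,-0.199,0.03],[0,0,-0.608],0]

```text
clock: 11.2
position: [0.5424, 0.2461, 0.1013]
ee_rot: [2.218, 2.224, -0.001]
force: [-0.1, -0.3, 0.0]
width: 0.502
```

```bash
python3 -c "
from h import *
goal([.541,.249,.025],1.582)
p,d,c=snap('wrist','w5');print(proj(c,[.541,.249,.07]),proj(c,[.6164,.25,.038]))"
```

```text
shift [ 0.0058 -0.0027  0.1525] turn [ 0.0001  0.0006 -0.0082] clock 11.2 pos [0.5424 0.2461 0.1013]
[262.2561 205.5918] [262.4369 270.1889]
```

View pics/w5.png

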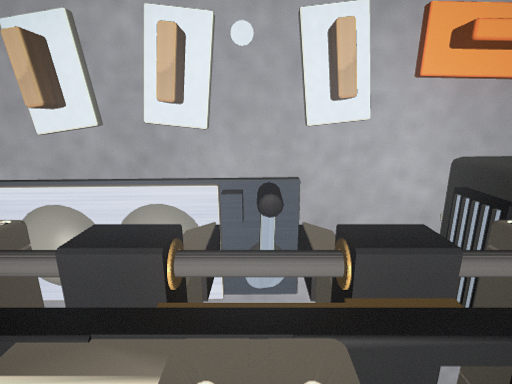

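```bash
python3 -c "
from h import *
np.set_printoptions(suppress=True,precision=4)
p,d,c=snap('wrist')
K,R,t=c['intrinsics'],c['R'],c['t']
yy,xx=np.mgrid[0:384,0:512]
X=np.einsum('ij,jhw->ihw',np.linalg.inv(K),np.stack([xx,yy,np.ones_like(xx)]))*d
W=np.einsum('ji,jhw->ihw',R,X-t[:,None,None])
roi=(xx>235)&(xx<295)&(yy>180)&(yy<222)
k=roi&(abs(W[2]-.07)<.003); print(k.sum(),W[0][k].min(),W[0][k].max(),W[1][k].min(),W[1][k].max(),W[2][k].mean(), xx[k].mean(),yy[k].mean())
k=(abs(xx-264)<25)&(yy>222)&(yy<305)&(abs(W[2]-.038)<.003);print(k.sum(),W[0][k].min(),W[0][k].max(),W[1][k].min(),W[1][k].max())
cv2.imwrite('pics/c8.png',cv2.resize(p[175:310,210:320,::-1],None,fx=4.4,fy=4.4,interpolation=0))
"
```

```text
484 0.5307423715503895 0.5513472570281082 0.24520774708216836 0.26537549809805994 0.06913841241072914 270.254132231405 204.6714876033058
696 0.5682118451644045 0.63631189811583 0.23349107981531866 0.26984729234268406
```

View pics/c8.png

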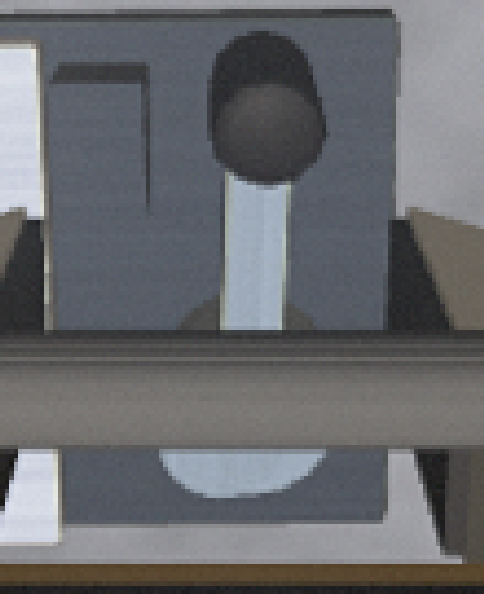

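The wrist view shows the rack edge hard against the raised stop block, and the cam knob top at (270,205), which is (0.541, 0.2553). The hub is at about (0.616, 0.252). Going down to pinch the knob.

play_rows:
  rows:
    - [[0.018,-0.003,0.05],[0,0,0],0]
    - [[0.018,-0.003,0.1],[0,0,0],0]
    - [[0.018,-0.003,0.13],[0,0,0],0]
    - [[0.018,-0.003,0.152],[0,0,0],0]
    - [[0.018,-0.003,0.152],[0,0,0],0]
    - [[0.018,-0.003,0.152],[0,0,0],-1]
    - [[0.018,-0.003,0.152],[0,0,0],-1]
    - [[0.018,-0.003,0.152],[0,0,0],-1]
    - [[0.018,-0.003,0.152],[0,0,0],-1]
    - [[0.018,-0.003,0.152],[0,0,0],-1]
  newtons: 20

```text
clock: 12.3
position: [0.541, 0.256, 0.0257]
ee_rot: [2.216, 2.226, 0.001]
force: [-0.3, -1.0, 5.1]
width: 0.232
```

Run:
```python
from h import *
np.set_printoptions(suppress=True,precision=3)
s=arm.observe(); P=s['position']; R0=Ro.from_rotvec(s['ee_rot']); print(P,s['width'],s['force'])
hub=np.array([.616,.252]); r=np.linalg.norm(P[:2]-hub); a0=np.arctan2(*(P[:2]-hub)[::-1]); print(r,np.degrees(a0)%360)
for k in np.arange(7.5,97,7.5):
    a=a0-np.radians(k); T=np.array([*(hub+r*np.array([np.cos(a),np.sin(a)])),P[2]])
    d=R0.inv().apply(T-P)/.5; print(k,d, "turn",k/60)
```

```text
[0.541 0.256 0.026] 0.2319038022247421 [-0.332 -0.989  5.102]
0.07507874330483173 176.96807909906383
7.5 [0.019 0.002 0.   ] turn 0.125
15.0 [0.039 0.007 0.   ] turn 0.25
22.5 [0.057 0.015 0.   ] turn 0.375
30.0 [0.074 0.024 0.   ] turn 0.5
37.5 [0.089 0.036 0.   ] turn 0.625
45.0 [0.103 0.05  0.   ] turn 0.75
52.5 [0.116 0.066 0.   ] turn 0.875
60.0 [0.126 0.082 0.   ] turn 1.0
67.5 [0.133 0.101 0.   ] turn 1.125
75.0 [0.138 0.119 0.   ] turn 1.25
82.5 [0.141 0.139 0.   ] turn 1.375
90.0 [0.141 0.159 0.   ] turn 1.5
```

play_rows:
  rows:
    - [[0.019,0.002,0],[0,0,0.125],-1]
    - [[0.039,0.007,0],[0,0,0.25],-1]
    - [[0.057,0.015,0],[0,0,0.375],-1]
    - [[0.074,0.024,0],[0,0,0.5],-1]
    - [[0.089,0.036,0],[0,0,0.625],-1]
    - [[0.103,0.05,0],[0,0,0.75],-1]
    - [[0.116,0.066,0],[0,0,0.875],-1]
    - [[0.126,0.082,0],[0,0,1.0],-1]
    - [[0.126,0.082,0],[0,0,1.0],-1]

```text
clock: 13.2
position: [0.5821, 0.3199, 0.0257]
ee_rot: [-3.034, -0.814, -0.002]
force: [-1.2, 0.4, 6.1]
width: 0.228
```

Run:
```python
from h import *
np.set_printoptions(suppress=True,precision=3)
s=arm.observe(); P=s['position']; R0=Ro.from_rotvec(s['ee_rot']); print(P,s['width'],s['force'])
hub=np.array([.616,.252]); r=np.linalg.norm(P[:2]-hub); a0=np.arctan2(*(P[:2]-hub)[::-1]); print(r,np.degrees(a0)%360)
for k in np.arange(5,41,5):
    a=a0-np.radians(k); T=np.array([*(hub+.075*np.array([np.cos(a),np.sin(a)])),P[2]])
    d=R0.inv().apply(T-P)/.5; print(k,d, "turn",k/60)
```

```text
[0.582 0.32  0.026] 0.22770526510464534 [-1.168  0.372  6.123]
0.07594619328260042 116.54717817829201
5 [0.013 0.003 0.   ] turn 0.08333333333333333
10 [0.026 0.006 0.   ] turn 0.16666666666666666
15 [0.038 0.009 0.   ] turn 0.25
20 [0.051 0.014 0.   ] turn 0.3333333333333333
25 [0.062 0.02  0.   ] turn 0.4166666666666667
30 [0.074 0.027 0.   ] turn 0.5
35 [0.084 0.034 0.   ] turn 0.5833333333333334
40 [0.094 0.043 0.   ] turn 0.6666666666666666
```

play_rows:
  rows:
    - [[0.013,0.003,0],[0,0,0.083],-1]
    - [[0.026,0.006,0],[0,0,0.167],-1]
    - [[0.038,0.009,0],[0,0,0.25],-1]
    - [[0.051,0.014,0],[0,0,0.333],-1]
    - [[0.062,0.02,0],[0,0,0.417],-1]
    - [[0.07,0.024,0],[0,0,0.45],-1]
    - [[0.074,0.026,0],[0,0,0.45],-1]
    - [[0.074,0.026,0],[0,0,0.45],-1]

```text
clock: 14.0
position: [0.615, 0.328, 0.0255]
ee_rot: [3.14, 0.096, -0.011]
force: [-15.3, -1.4, 13.7]
width: 0.23
```

Run:
```python
from h import *
np.set_printoptions(suppress=True,precision=3)
s=arm.observe(); P=s['position'];print(P,s['width'],s['force'])
hub=np.array([.616,.252]);a0=np.arctan2(*(P[:2]-hub)[::-1]); print(np.degrees(a0)%360)
```

```text
[0.615 0.328 0.025] 0.23008256212923878 [-15.348  -1.363  13.73 ]
90.76179362043767
```

The lever is on its stop at 90.8° with a 15 N reaction. Release and lift.

play_rows:
  rows:
    - [[0.07,0.026,0],[0,0,0.44],0]
    - [[0,0,0],[0,0,0],0]
    - [[0,0,0],[0,0,0],0]
    - [[0,0,-0.06],[0,0,0],0]
    - [[0,0,-0.14],[0,0,0],0]
    - [[0,0,-0.2],[0,0,0],0]
    - [[0,0.0,-0.24],[0,0,0],0]
    - [[0,0.0,-0.24],[0,0,0],0]

```text
clock: 14.8
position: [0.6213, 0.3277, 0.1488]
ee_rot: [-3.137, -0.091, -0.008]
force: [1.1, -0.3, 0.7]
width: 0.498
```

Run:
```python
from h import *
np.set_printoptions(suppress=True,precision=4)
print(arm.observe()['position'])
p,d,c=snap('wrist','w6')
q,d2,ct=snap('top','t6')
fr,_,_=find(q,ct)
for a,wh,e,n in fr: print(a,wh,ray(ct,*a,.012)[:2],np.degrees(np.arctan2(*(ray(ct,*(a+e/2),.012)-ray(ct,*(a-e/2),.012))[1::-1])))
for a,s,P in domes(q,ct): print(a,P[:2])
```

```text
[0.6213 0.3277 0.1488]
[ 23.1975 125.773 ] (31.378829956054688, 54.57891845703125) [0.7796 0.7573] -18.15619942634405
[184.6769 226.5846] (16.62065315246582, 28.279918670654297) [0.4311 0.1712] -5.522219517155967
[217.5462 225.8692] (28.155881881713867, 16.744688034057617) [0.4356 0.0563] -171.56655636764006
[257.  230.5] (16.703645706176758, 28.30942726135254) [ 0.4219 -0.0819] -11.632405577144338
[107.5 232.5] (17.0, 29.0) [0.4056 0.4406] -88.97699762001942
[192.636 178.989] [0.5969 0.1456]
[221.3183 179.2452] [0.5977 0.0456]
[249.8004 179.3341] [ 0.5991 -0.0536]
[278.6017 179.4091] [ 0.6006 -0.1539]
[437.7453 359.4584] [-0.0014 -0.6978]
```

View pics/w6.png

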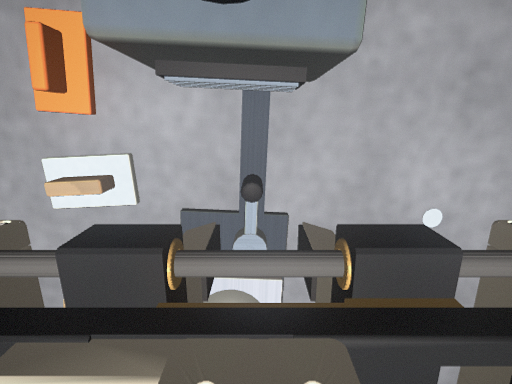

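View pics/t6.png

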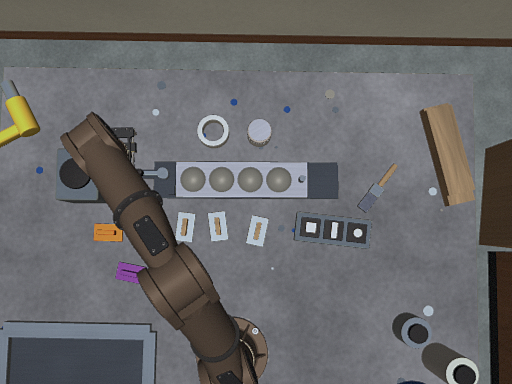

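The lever points at the blower, so it is locked: hub (163,173), knob hidden by the arm in the top view, seen at (252,188) in the wrist view. Next I measure the dome tops precisely with the wrist depth.

Run:
```python
from h import *
goal([.60,-.04,.22],0.0)
```

```text
shift [-0.0818  0.7293 -0.1502] turn [ 0.0001 -0.0002  0.0554] clock 14.9 pos [0.6197 0.3264 0.1449]
```

play_rows:
  rows:
    - [[-0.01,0.09,-0.08],[0,0,0.055],0]
    - [[-0.02,0.18,-0.15],[0,0,0.055],0]
    - [[-0.03,0.27,-0.15],[0,0,0.055],0]
    - [[-0.04,0.36,-0.15],[0,0,0.055],0]
    - [[-0.05,0.45,-0.15],[0,0,0.055],0]
    - [[-0.06,0.54,-0.15],[0,0,0.055],0]
    - [[-0.07,0.63,-0.15],[0,0,0.055],0]
    - [[-0.08,0.72,-0.15],[0,0,0.055],0]
    - [[-0.08,0.729,-0.15],[0,0,0.055],0]
    - [[-0.08,0.729,-0.15],[0,0,0.055],0]

```text
clock: 15.9
position: [0.5999, -0.0418, 0.2185]
ee_rot: [3.141, -0.006, -0.004]
force: [-0.2, 0.9, 0.3]
width: 0.503
```

play_rows:
  rows:
    - [[0,0,0],[0,0,0],0]
    - [[0,0,0],[0,0,0],0]

```text
clock: 16.1
position: [0.6006, -0.0374, 0.2195]
ee_rot: [-3.141, -0.004, 0.001]
force: [0.4, -0.1, 0.9]
width: 0.505
```

```bash
cat >> h.py <<'E'
def cloud(d,c):
    K,R,t=c['intrinsics'],c['R'],c['t']; h,w=d.shape
    yy,xx=np.mgrid[0:h,0:w]
    X=np.einsum('ij,jhw->ihw',np.linalg.inv(K),np.stack([xx,yy,np.ones_like(xx)]))*d
    W=np.einsum('ji,jhw->ihw',R,X-t[:,None,None]); W[:,d<=0]=np.nan
    return W
def spherefit(P):
    A=np.c_[2*P,np.ones(len(P))]; b=(P**2).sum(1)
    x=np.linalg.lstsq(A,b,rcond=None)[0]; return x[:3],np.sqrt(x[3]+x[:3]@x[:3])
def sphere_known(P,R=.060):
    from scipy.optimize import least_squares
    r=least_squares(lambda c:np.linalg.norm(P-c,axis=1)-R,P.mean(0)-[0,0,.05],loss='soft_l1',f_scale=.001)
    return r.x,np.sqrt(np.mean(r.fun**2))
E
python3 - <<'E'
from h import *
np.set_printoptions(suppress=True,precision=4)
p,d,c=snap('wrist','w7'); q,dt,ct=snap('top','t7')
for nm,dd,cc in (('wrist',d,c),('top',dt,ct)):
    W=cloud(dd,cc)
    for x,y in [(.5969,.1456),(.5977,.0456),(.5991,-.0536),(.6006,-.1539)]:
        m=(np.hypot(W[0]-x,W[1]-y)<.034)&(W[2]>.028)&(W[2]<.05)
        if m.sum()<200: print(nm,x,y,m.sum());continue
        P=W[:,m].T; s,rms=sphere_known(P); print(nm,m.sum(),s,rms,spherefit(P))
for u,z,n in [((.5969,.1456),.024,''),]: pass
E
```

```text
wrist 2459 [ 0.5974  0.1477 -0.0165] 0.0007747387279242479 (array([ 0.5973,  0.147 , -0.0116]), np.float64(0.05548516508074824))
wrist 2429 [ 0.5987  0.0476 -0.0165] 0.0007135828118355599 (array([ 0.5986,  0.0475, -0.0122]), np.float64(0.05608008152471078))
wrist 1966 [ 0.5999 -0.0524 -0.0165] 0.0006969103214008522 (array([ 0.5999, -0.0524, -0.0125]), np.float64(0.05637723961672452))
wrist 645 [ 0.6012 -0.1529 -0.0164] 0.0007657373830027284 (array([ 0.6011, -0.1512, -0.0082]), np.float64(0.05212730788458426))
top 292 [ 0.5985  0.1468 -0.0152] 0.003149683643884036 (array([0.5973, 0.1458, 0.016 ]), np.float64(0.03390554713907848))
top 209 [ 0.6001  0.047  -0.0152] 0.003122677146163012 (array([0.5979, 0.0504, 0.0188]), np.float64(0.03074531200604611))
top 0.5991 -0.0536 0
top 281 [ 0.6006 -0.1525 -0.0151] 0.003134398889087932 (array([ 0.6005, -0.154 ,  0.0164]), np.float64(0.03358621738112409))
```

View pics/w7.png

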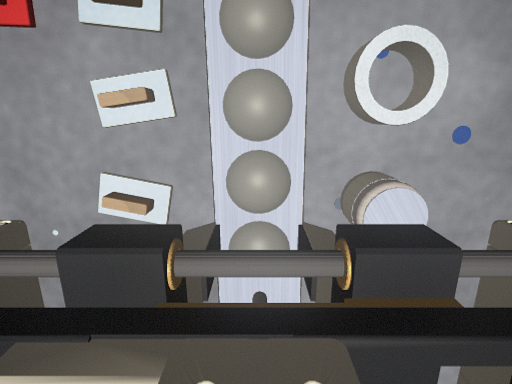

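Dome tops by sphere fit (rms 0.7 mm): (0.5974, 0.1475), (0.5987, 0.0475), (0.5999, −0.0525), (0.6012, −0.1525). Candidates in the top view: white with a wooden pull at (144,227), (185,227), (218,226), (257,231), and coloured orange, purple, red. The four white ones fit and were confirmed in crops c1/c2. I start with D at (257,231).

Run:
```python
from h import *
print(arm.observe()['joints'])
goal([.4219,-.0819,.12],np.radians(78.5))
```

```text
[ 0.14330216  0.39499369 -0.23839691  1.58089741  0.09796808  1.17782369
 -0.11274368]
shift [-0.3578  0.0873  0.1998] turn [-0.0006 -0.     -1.3062] clock 16.2 pos [ 0.6007 -0.0379  0.2198]
```

play_rows:
  rows:
    - [[-0.04,0.01,0.02],[0,0,-0.14],0]
    - [[-0.08,0.02,0.04],[0,0,-0.28],0]
    - [[-0.12,0.03,0.06],[0,0,-0.42],0]
    - [[-0.17,0.04,0.08],[0,0,-0.56],0]
    - [[-0.22,0.05,0.1],[0,0,-0.7],0]
    - [[-0.27,0.065,0.13],[0,0,-0.84],0]
    - [[-0.32,0.08,0.15],[0,0,-0.96],0]
    - [[-0.358,0.087,0.17],[0,0,-1.0],0]
    - [[-0.358,0.087,0.17],[0,0,-1.0],0]

```text
clock: 17.1
position: [0.4185, -0.0832, 0.134]
ee_rot: [-2.719, -1.571, 0.005]
force: [-0.4, 0.7, 0.5]
width: 0.5
```

play_rows:
  rows:
    - [[0,0,0],[0,0,-0.14],0]
    - [[0,0,0],[0,0,-0.28],0]
    - [[0,0,0],[0,0,-0.306],0]
    - [[0,0,0],[0,0,-0.306],0]
    - [[0,0,0],[0,0,-0.306],0]

```text
clock: 17.6
position: [0.4223, -0.0828, 0.1353]
ee_rot: [2.439, 1.98, 0.001]
force: [0.9, -0.3, -0.2]
width: 0.497
```

```bash
cat >> h.py <<'E'
def front(x,y,name=None,zoff=0.0,r=.07):
    """board & pull from wrist picture+depth near x,y"""
    p,d,c=snap('wrist',name); W=cloud(d,c)
    hsv=cv2.cvtColor(p,cv2.COLOR_RGB2HSV).astype(int)
    near=np.hypot(W[0]-x,W[1]-y)<r
    wood=near&(hsv[...,0]>5)&(hsv[...,0]<25)&(hsv[...,1]>70)&(abs(W[2]-.044-zoff)<.006)
    board=near&(hsv[...,1]<60)&(hsv[...,2]>140)&(abs(W[2]-.012-zoff)<.006)
    for n,m in (('pull',wood),('board+pull',board|wood)):
        if m.sum()<50: print(n,m.sum()); continue
        P=W[:2,m].T.astype(np.float32)
        P=P*1000; rc=cv2.minAreaRect(P); b=cv2.boxPoints(rc); e=max([b[1]-b[0],b[2]-b[1]],key=np.linalg.norm)
        print(n,m.sum(),'centre',np.array(rc[0])/1000,'size',np.round(rc[1],1),'longyaw',(np.degrees(np.arctan2(e[1],e[0]))+90)%180-90,'z',W[2,m].mean())
E
python3 - <<'E'
from h import *
np.set_printoptions(suppress=True,precision=4)
s=arm.observe();print(s['position'],s['joints'][[4,5,6]])
front(.4219,-.0819,'w8')
E
```

```text
[ 0.4223 -0.0828  0.1353] [0.1504 0.8703 1.2746]
pull 723 centre [ 0.4208 -0.0809] size [14.  58.1] longyaw -11.411766 z 0.04328732732551051
board+pull 4485 centre [ 0.4216 -0.0808] size [60.  99.2] longyaw -11.376213 z 0.01660904493212472
```

View pics/w8.png

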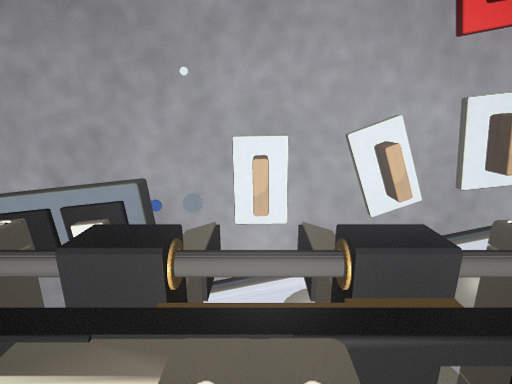

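Wrist view: white front with wooden pull at (261,180), centre (0.4216, −0.081), yaw −11.4°. Grasping.

Run:
```python
from h import *
goal([.4215,-.0809,-.012],np.radians(78.6))
```

```text
shift [ 0.0036 -0.002   0.2944] turn [ 0.0002 -0.0001 -0.0068] clock 17.65 pos [ 0.4221 -0.0829  0.1352]
```

play_rows:
  rows:
    - [[0.0036,-0.002,0.07],[0,0,-0.007],-0.1]
    - [[0.0036,-0.002,0.14],[0,0,-0.007],-0.1]
    - [[0.0036,-0.002,0.2],[0,0,-0.007],-0.1]
    - [[0.0036,-0.002,0.26],[0,0,-0.007],-0.1]
    - [[0.0036,-0.002,0.285],[0,0,-0.007],-0.1]
    - [[0.0036,-0.002,0.294],[0,0,-0.007],-0.1]
    - [[0.0036,-0.002,0.294],[0,0,-0.007],-1]
    - [[0.0036,-0.002,0.294],[0,0,-0.007],-1]
    - [[0.0036,-0.002,0.294],[0,0,-0.007],-1]
    - [[0.0036,-0.002,0.294],[0,0,-0.007],-1]
  newtons: 15

```text
clock: 18.65
position: [0.4218, -0.0813, -0.0111]
ee_rot: [2.428, 1.992, 0.002]
force: [-1.1, -0.2, 6.2]
width: 0.175
```

Run:
```python
from h import *
s=arm.observe();print(s['force'],s['width'],s['ee_rot'])
P=s['position']
goal([.6012,-.1525,.032],np.radians(90.65))
```

```text
[-1.09773053 -0.19954237  6.1805997 ] 0.17461257627893173 [2.42780308e+00 1.99179601e+00 1.63718219e-03]
shift [-0.0696  0.3798 -0.0857] turn [ 0.0016  0.0002 -0.1986] clock 18.65 pos [ 0.4218 -0.0813 -0.0111]
```

play_rows:
  rows:
    - [[0,0,-0.03],[0,0,0],-1]
    - [[0,0,-0.08],[0,0,0],-1]
    - [[0,0,-0.14],[0,0,0],-1]
    - [[-0.01,0.06,-0.15],[0,0,-0.03],-1]
    - [[-0.02,0.12,-0.15],[0,0,-0.06],-1]
    - [[-0.035,0.19,-0.15],[0,0,-0.1],-1]
    - [[-0.05,0.26,-0.15],[0,0,-0.15],-1]
    - [[-0.06,0.33,-0.15],[0,0,-0.18],-1]
    - [[-0.068,0.37,-0.15],[0,0,-0.199],-1]
    - [[-0.0696,0.38,-0.15],[0,0,-0.199],-1]

```text
clock: 19.65
position: [0.6025, -0.1536, 0.0631]
ee_rot: [2.209, 2.233, 0.001]
force: [-0.3, -1.0, -1.1]
width: 0.176
```

play_rows:
  rows:
    - [[0,0,0],[0,0,0],-1]
    - [[0,0,0],[0,0,0],-1]

```text
clock: 19.85
position: [0.5994, -0.1518, 0.063]
ee_rot: [-2.207, -2.234, 0.001]
force: [0.2, -0.7, -1.3]
width: 0.174
```

Run:
```python
from h import *
np.set_printoptions(suppress=True,precision=4)
s=arm.observe();print(s['force'],s['width'],s['position'],s['ee_rot'])
goal([.6012,-.1525,.032],np.radians(90.65))
front(.6012,-.1525,'w9',zoff=s['position'][2]+.012)
```

```text
[ 0.2142 -0.6753 -1.2634] 0.17410910018615755 [ 0.5994 -0.1518  0.063 ] [-2.2071 -2.2343  0.0011]
shift [-0.0016  0.0036  0.062 ] turn [-0.0011 -0.0002  0.0009] clock 19.85 pos [ 0.5994 -0.1518  0.063 ]
pull 2267 centre [ 0.5983 -0.155 ] size [57.7 22.3] longyaw 1.2693558 z 0.11726821168059462
board+pull 8490 centre [ 0.5988 -0.1518] size [99.3 60. ] longyaw 0.7180252 z 0.09403661515534614
```

View pics/w9.png

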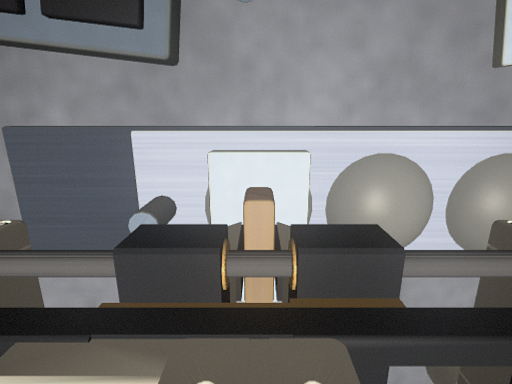

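play_rows:
  rows:
    - [[-0.001,0.004,0.02],[0,0,0],-1]
    - [[-0.001,0.004,0.04],[0,0,0],-1]
    - [[-0.001,0.004,0.05],[0,0,0],-1]
    - [[-0.001,0.004,0.05],[0,0,0],-1]
    - [[-0.001,0.004,0.05],[0,0,0],-1]
    - [[-0.001,0.004,0.05],[0,0,0],-1]

```text
clock: 20.5
position: [0.6029, -0.1527, 0.0384]
ee_rot: [2.208, 2.235, 0.0]
force: [-0.5, -0.2, -1.9]
width: 0.172
```

Run:
```python
from h import *
np.set_printoptions(suppress=True,precision=4)
for i in range(2):
    s=arm.observe();print(s['force'],s['width'],s['position'],s['ee_rot'])
    front(.6012,-.1525,'w10',zoff=s['position'][2]+.012)
goal([.6012,-.1525,.032],np.radians(90.65))
```

```text
[-0.496  -0.2342 -1.8564] 0.17212926324493516 [ 0.6029 -0.1527  0.0384] [2.2076 2.2347 0.0004]
pull 2268 centre [ 0.6014 -0.1526] size [57.2 15.5] longyaw 0.476326 z 0.0925437031020161
board+pull 8462 centre [ 0.6023 -0.1529] size [99.2 60. ] longyaw 0.590065 z 0.06933289464702781
[ 0.114  -1.0817 -1.467 ] 0.1735803084098998 [ 0.603  -0.1528  0.0384] [2.2075 2.2346 0.0005]
pull 2270 centre [ 0.6016 -0.1526] size [57.6 15.4] longyaw 0.56183624 z 0.09264123985426878
board+pull 8476 centre [ 0.6023 -0.153 ] size [99.1 60.3] longyaw 0.42895508 z 0.06941330132606233
shift [ 0.0007 -0.0036  0.0129] turn [0.0006 0.0001 0.0008] clock 20.6 pos [ 0.603  -0.1528  0.0385]
```

play_rows:
  rows:
    - [[0.0007,-0.002,0.004],[0,0,0],-1]
    - [[0.0007,-0.002,0.008],[0,0,0],-1]
    - [[0.0007,-0.002,0.01],[0,0,0],-1]
    - [[0.0007,-0.002,0.01],[0,0,0],-1]
    - [[0.0007,-0.002,0.01],[0,0,0],-1]

```text
clock: 21.1
position: [0.6017, -0.1524, 0.0331]
ee_rot: [-2.208, -2.235, -0.0]
force: [-0.7, 0.1, -1.9]
width: 0.174
```

Run:
```python
from h import *
np.set_printoptions(suppress=True,precision=4)
s=arm.observe();print(s['force'],s['width'],s['position'],s['ee_rot'])
front(.6012,-.1525,'w10',zoff=s['position'][2]+.012)
p,d,c=snap('wrist');W=cloud(d,c)
hsv=cv2.cvtColor(p,cv2.COLOR_RGB2HSV).astype(int)
m=(np.hypot(W[0]-.602,W[1]+.153)<.06)&(hsv[...,1]<60)&(hsv[...,2]>140)&(W[2]>.045)&(W[2]<.07)
P=W[:,m].T; A=np.c_[P[:,:2]-[.6012,-.1525],np.ones(len(P))];print('plane',m.sum(),np.linalg.lstsq(A,P[:,2],rcond=None)[0])
```

```text
[-0.6579  0.1237 -1.9184] 0.17420187529954184 [ 0.6017 -0.1524  0.0331] [-2.2078 -2.235  -0.    ]
pull 2267 centre [ 0.6003 -0.1523] size [57.5 15.5] longyaw 0.688797 z 0.087281140411998
board+pull 8453 centre [ 0.601  -0.1526] size [99.1 60.3] longyaw 0.52965546 z 0.06408363545813071
plane 6186 [0.0017 0.     0.0557]
```

play_rows:
  rows:
    - [[0,0,0.001],[0,0,0],-1]
    - [[0,0,0.002],[0,0,0],-1]
    - [[0,0,0.002],[0,0,0],-1]

```text
clock: 21.5
position: [0.6019, -0.1525, 0.0328]
ee_rot: [2.207, 2.235, 0.0]
force: [-2.4, 0.6, 5.4]
width: 0.175
```

play_rows:
  rows:
    - [[0,0,0.001],[0,0,0],-1]
    - [[0,0,0.002],[0,0,0],-1]
    - [[0,0,0.002],[0,0,0],-1]

```text
clock: 21.8
position: [0.6024, -0.1525, 0.0326]
ee_rot: [2.207, 2.234, 0.001]
force: [-2.0, 0.4, 11.6]
width: 0.169
```

Contact at z≈0.033. Ease back to near-zero load, then open gradually.

play_rows:
  rows:
    - [[0,0,-0.003],[0,0,0],-1]
    - [[0,0,-0.003],[0,0,0],-1]
    - [[0,0,-0.003],[0,0,0],-0.64]
    - [[0,0,-0.003],[0,0,0],-0.62]
    - [[0,0,-0.003],[0,0,0],-0.6]
    - [[0,0,-0.003],[0,0,0],-0.58]
    - [[0,0,-0.003],[0,0,0],-0.54]
    - [[0,0,-0.003],[0,0,0],-0.45]
    - [[0,0,-0.003],[0,0,0],-0.3]
    - [[0,0,-0.003],[0,0,0],-0.3]
  newtons: 8

```text
clock: 22.8
position: [0.6017, -0.1525, 0.0326]
ee_rot: [2.208, 2.235, -0.0]
force: [-0.1, -0.3, 0.5]
width: 0.34
```

```bash
cat >> h.py <<'E'
def plane(x,y,z0=.056,name=None,r=.06):
    p,d,c=snap('wrist',name);W=cloud(d,c)
    hsv=cv2.cvtColor(p,cv2.COLOR_RGB2HSV).astype(int)
    m=(np.hypot(W[0]-x,W[1]-y)<r)&(hsv[...,1]<60)&(hsv[...,2]>140)&(abs(W[2]-z0)<.014)
    if m.sum()<100: print('plane',m.sum());return
    P=W[:,m].T; A=np.c_[P[:,:2]-[x,y],np.ones(len(P))];f=np.linalg.lstsq(A,P[:,2],rcond=None)[0];print('tilt deg x,y',np.degrees(f[:2]),'z',f[2],m.sum())
E
python3 - <<'E'
from h import *
np.set_printoptions(suppress=True,precision=4)
s=arm.observe();print(s['force'],s['width'],s['position'])
front(.6012,-.1525,'w11',zoff=.044)
plane(.6012,-.1525)
E
```

```text
[-0.1433 -0.341   0.5314] 0.33991767346620877 [ 0.6017 -0.1525  0.0326]
pull 2270 centre [ 0.5996 -0.1527] size [57.7 15.2] longyaw 0.7226715 z 0.08703847885149323
board+pull 9977 centre [ 0.6009 -0.1525] size [100.1  60. ] longyaw 0.9222946 z 0.062377795547391146
tilt deg x,y [1.076  0.3099] z 0.05538915027149336 7829
```

View pics/w11.png

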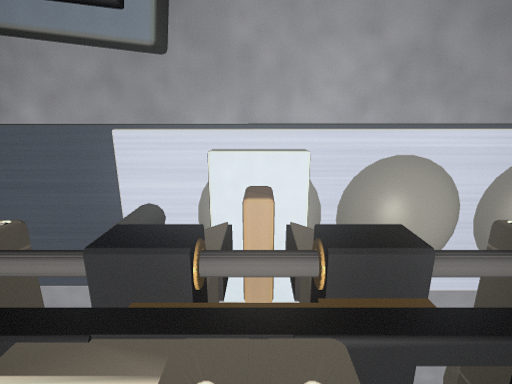

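It is free and balanced (tilt ≈1°). Lift straight up, then go to front C.

play_rows:
  rows:
    - [[0,0,-0.02],[0,0,0],-0.3]
    - [[0,0,-0.05],[0,0,0],-0.3]
    - [[0,0,-0.1],[0,0,0],-0.3]
    - [[0,0,-0.17],[0,0,0],-0.3]
    - [[0,0,-0.22],[0,0,0],-0.1]
    - [[0,0,-0.22],[0,0,0],-0.1]

```text
clock: 23.5
position: [0.6046, -0.1524, 0.1482]
ee_rot: [2.203, 2.23, 0.007]
force: [0.5, -0.0, 0.1]
width: 0.441
```

Run:
```python
from h import *
np.set_printoptions(suppress=True,precision=4)
plane(.6012,-.1525)
q,d2,ct=snap('top','t8')
fr,_,_=find(q,ct)
for a,wh,e,n in fr: print(a,wh,ray(ct,*a,.012)[:2],np.degrees(np.arctan2(*(ray(ct,*(a+e/2),.012)-ray(ct,*(a-e/2),.012))[1::-1])))
goal([.4356,.0563,.13],np.radians(98.4))
```

```text
tilt deg x,y [0.8083 0.3614] z 0.05539790858161376 4581
[ 23.1975 125.773 ] (31.378829956054688, 54.57891845703125) [0.7796 0.7573] -18.15619942634405
[143.7056 226.8782] (28.07133674621582, 16.671810150146484) [0.4275 0.3145] -173.88204149143718
[184.6769 226.5846] (16.62065315246582, 28.279918670654297) [0.4311 0.1712] -5.522219517155967
[217.5462 225.8692] (28.155881881713867, 16.744688034057617) [0.4356 0.0563] -171.56655636764006
[108.  232.5] (17.0, 28.0) [0.4057 0.4388] -88.97699762001939
[319.4411 344.2647] (32.672706604003906, 20.70805549621582) [ 0.0372 -0.3018] -93.22528796848296
shift [ 0.4217 -0.3283  0.0273] turn [ 0.0021  0.0008 -0.1284] clock 23.6 pos [ 0.6022 -0.1525  0.1442]
```

play_rows:
  rows:
    - [[0.06,-0.05,0],[0,0,-0.02],-0.1]
    - [[0.12,-0.1,0],[0,0,-0.04],-0.1]
    - [[0.18,-0.14,0],[0,0,-0.06],-0.1]
    - [[0.24,-0.19,0],[0,0,-0.08],-0.1]
    - [[0.3,-0.24,0.01],[0,0,-0.1],-0.1]
    - [[0.36,-0.28,0.02],[0,0,-0.12],-0.1]
    - [[0.41,-0.32,0.025],[0,0,-0.128],-0.1]
    - [[0.422,-0.328,0.026],[0,0,-0.128],-0.1]
    - [[0.422,-0.328,0.026],[0,0,-0.128],-0.1]
    - [[0.422,-0.328,0.026],[0,0,-0.128],-0.1]

```text
clock: 24.6
position: [0.4356, 0.0556, 0.1294]
ee_rot: [2.054, 2.377, -0.001]
force: [0.5, 0.3, 0.1]
width: 0.45
```

```bash
cat >> h.py <<'E'
def settle_info():
    s=arm.observe();print('F',s['force'],'w',round(s['width'],3),'pos',s['position'])
E
python3 - <<'E'
from h import *
np.set_printoptions(suppress=True,precision=4)
settle_info()
front(.4356,.0563,'w12')
goal([.4356,.0563,-.012],np.radians(98.4))
E
```

```text
F [0.4952 0.3466 0.0961] w 0.45 pos [0.4356 0.0556 0.1294]
pull 806 centre [0.4345 0.0566] size [58.1 14.2] longyaw 8.772194 z 0.04329652948145771
board+pull 4718 centre [0.4355 0.057 ] size [99.8 60. ] longyaw 8.385178 z 0.01688594303709471
shift [ 0.0017 -0.0003  0.283 ] turn [-0.      0.0002 -0.0019] clock 24.65 pos [0.4359 0.0555 0.1295]
```

View pics/w12.png

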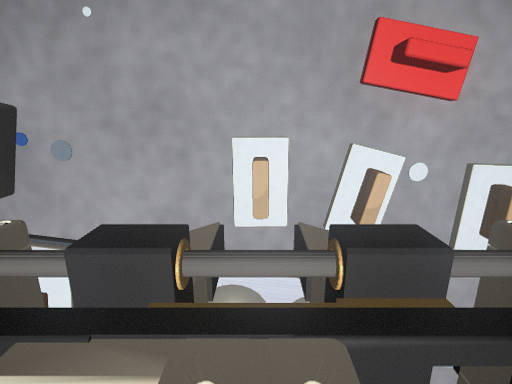

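Front C is centred at (260,182) with a wooden pull, as expected. Grasp it.

play_rows:
  rows:
    - [[0.003,0,0.07],[0,0,-0.002],-0.1]
    - [[0.003,0,0.14],[0,0,-0.002],-0.1]
    - [[0.003,0,0.2],[0,0,-0.002],-0.1]
    - [[0.003,0,0.25],[0,0,-0.002],-0.1]
    - [[0.003,0,0.275],[0,0,-0.002],-0.1]
    - [[0.003,0,0.283],[0,0,-0.002],-0.1]
    - [[0.003,0,0.283],[0,0,-0.002],-1]
    - [[0.003,0,0.283],[0,0,-0.002],-1]
    - [[0.003,0,0.283],[0,0,-0.002],-1]
    - [[0.003,0,0.283],[0,0,-0.002],-1]
  newtons: 15

```text
clock: 25.65
position: [0.4356, 0.058, -0.0111]
ee_rot: [2.05, 2.379, 0.002]
force: [0.3, -0.8, 6.3]
width: 0.175
```

Run:
```python
from h import *
settle_info()
goal([.5999,-.0525,.064],np.radians(90.65))
```

```text
F [ 0.31976222 -0.77159668  6.30285521] w 0.175 pos [ 0.43561709  0.05799545 -0.01111925]
shift [-0.2671  0.2926 -0.1497] turn [0.0016 0.0001 0.1306] clock 25.65 pos [ 0.4356  0.058  -0.0111]
```

play_rows:
  rows:
    - [[0,0,-0.03],[0,0,0],-1]
    - [[0,0,-0.08],[0,0,0],-1]
    - [[0,0,-0.14],[0,0,0],-1]
    - [[-0.05,0.05,-0.15],[0,0,0.02],-1]
    - [[-0.1,0.11,-0.15],[0,0,0.05],-1]
    - [[-0.15,0.17,-0.15],[0,0,0.08],-1]
    - [[-0.2,0.22,-0.15],[0,0,0.11],-1]
    - [[-0.24,0.265,-0.15],[0,0,0.13],-1]
    - [[-0.262,0.288,-0.15],[0,0,0.13],-1]
    - [[-0.267,0.2925,-0.15],[0,0,0.13],-1]

```text
clock: 26.65
position: [0.6006, -0.0541, 0.0631]
ee_rot: [2.21, 2.232, 0.001]
force: [-0.1, -1.0, -0.4]
width: 0.172
```

play_rows:
  rows:
    - [[0,0,0.02],[0,0,0],-1]
    - [[0,0,0.04],[0,0,0],-1]
    - [[0,0,0.05],[0,0,0],-1]
    - [[0,0,0.05],[0,0,0],-1]
    - [[0,0,0.05],[0,0,0],-1]

```text
clock: 27.15
position: [0.5989, -0.0519, 0.038]
ee_rot: [-2.207, -2.236, 0.0]
force: [-0.1, -0.6, -0.9]
width: 0.174
```

Run:
```python
from h import *
np.set_printoptions(suppress=True,precision=4)
for i in range(2):
    settle_info();s=arm.observe()
    front(.5999,-.0525,'w13',zoff=s['position'][2]+.012)
plane(.5999,-.0525,z0=s['position'][2]+.024)
goal([.5999,-.0525,.033],np.radians(90.65))
```

```text
F [-0.0515 -0.58   -0.8635] w 0.174 pos [ 0.5989 -0.0519  0.038 ]
pull 2269 centre [ 0.5974 -0.0518] size [57.6 15.5] longyaw 0.6042099 z 0.09223185188188156
board+pull 8510 centre [ 0.5982 -0.052 ] size [99.4 60.2] longyaw 0.8516464 z 0.06896700162235629
F [-0.1475  0.3809 -1.7642] w 0.175 pos [ 0.5992 -0.052   0.0383]
pull 2275 centre [ 0.5979 -0.0519] size [58.2 15.5] longyaw 0.5172272 z 0.092493484953626
board+pull 8517 centre [ 0.5986 -0.0521] size [99.6 60.2] longyaw 0.7894287 z 0.06924054851343633
tilt deg x,y [ 0.1878 -0.0061] z 0.06101774489842371 6248
shift [-0.0005  0.0008  0.011 ] turn [0.0006 0.0001 0.001 ] clock 27.3 pos [ 0.5995 -0.0523  0.0385]
```

play_rows:
  rows:
    - [[-0.0005,0.002,0.004],[0,0,0],-1]
    - [[-0.0005,0.002,0.008],[0,0,0],-1]
    - [[-0.0005,0.002,0.01],[0,0,0],-1]
    - [[-0.0005,0.002,0.011],[0,0,0],-1]
    - [[-0.0005,0.002,0.011],[0,0,0],-1]

```text
clock: 27.8
position: [0.6003, -0.0527, 0.0329]
ee_rot: [2.208, 2.235, -0.0]
force: [-0.0, -0.5, 2.9]
width: 0.172
```

Run:
```python
from h import *
np.set_printoptions(suppress=True,precision=4)
settle_info();s=arm.observe()
front(.5999,-.0525,'w13',zoff=s['position'][2]+.012)
settle_info()
```

```text
F [-0.0242 -0.5002  2.853 ] w 0.172 pos [ 0.6003 -0.0527  0.0329]
pull 2282 centre [ 0.599 -0.056] size [58.5 22.3] longyaw 1.0247498 z 0.08705742534481052
board+pull 8515 centre [ 0.5996 -0.0528] size [99.5 60.2] longyaw 0.7072754 z 0.06385860586354158
F [-2.1589  0.2282  4.2359] w 0.176 pos [ 0.6003 -0.0527  0.0328]
```

Centred within 0.5 mm and lightly in contact. Release.

play_rows:
  rows:
    - [[0,0,-0.001],[0,0,0],-1]
    - [[0,0,-0.001],[0,0,0],-0.66]
    - [[0,0,-0.001],[0,0,0],-0.64]
    - [[0,0,-0.001],[0,0,0],-0.62]
    - [[0,0,-0.001],[0,0,0],-0.6]
    - [[0,0,-0.001],[0,0,0],-0.58]
    - [[0,0,-0.001],[0,0,0],-0.54]
    - [[0,0,-0.001],[0,0,0],-0.45]
    - [[0,0,-0.001],[0,0,0],-0.3]
    - [[0,0,-0.001],[0,0,0],-0.3]
  newtons: 8

```text
clock: 28.85
position: [0.6003, -0.0527, 0.0331]
ee_rot: [2.208, 2.235, -0.0]
force: [0.4, -0.7, -0.9]
width: 0.347
```

Run:
```python
from h import *
np.set_printoptions(suppress=True,precision=4)
settle_info()
front(.5999,-.0525,'w14',zoff=.044)
plane(.5999,-.0525)
plane(.6012,-.1525)
```

```text
F [ 0.3503 -0.6673 -0.9163] w 0.347 pos [ 0.6003 -0.0527  0.0331]
pull 2213 centre [ 0.5989 -0.0527] size [58.  15.1] longyaw 1.0708923 z 0.08715850468358302
board+pull 9863 centre [ 0.5997 -0.0526] size [99.6 60.2] longyaw 0.84726715 z 0.0624908469865198
tilt deg x,y [0.1602 0.2531] z 0.05541113033851537 7696
tilt deg x,y [0.9461 0.2962] z 0.05544904120044059 5294
```

Balanced, tilt 0.2°. On to front B.

play_rows:
  rows:
    - [[0,0,-0.02],[0,0,0],-0.3]
    - [[0,0,-0.05],[0,0,0],-0.3]
    - [[0,0,-0.1],[0,0,0],-0.3]
    - [[0,0,-0.17],[0,0,0],-0.3]
    - [[0,0,-0.2],[0,0,0],-0.1]
    - [[0,0,-0.2],[0,0,0],-0.1]

```text
clock: 29.6
position: [0.6023, -0.0524, 0.1366]
ee_rot: [2.205, 2.232, 0.006]
force: [1.2, 0.6, 0.3]
width: 0.439
```

Run:
```python
from h import *
np.set_printoptions(suppress=True,precision=4)
plane(.5999,-.0525)
q,d2,ct=snap('top','t9')
fr,_,_=find(q,ct)
for a,wh,e,n in fr: print(a,wh,ray(ct,*a,.012)[:2],np.degrees(np.arctan2(*(ray(ct,*(a+e/2),.012)-ray(ct,*(a-e/2),.012))[1::-1])))
goal([.4311,.1712,.13],np.radians(84.5))
```

```text
tilt deg x,y [0.2144 0.3831] z 0.05538028471327849 4915
[ 23.0279 125.7066] (31.01443099975586, 54.57891845703125) [0.7798 0.7579] -18.154516157268976
[143.7056 226.8782] (28.07133674621582, 16.671810150146484) [0.4275 0.3145] -173.88204149143718
[184.6154 226.5769] (16.744688034057617, 28.279918670654297) [0.4311 0.1714] -5.521617210240266
[107.5 232.5] (17.0, 29.0) [0.4056 0.4406] -88.97699762001942
[302.6385 335.728 ] (27.65389633178711, 23.990131378173828) [ 0.0647 -0.2441] -106.18115575947976
shift [ 0.4521 -0.3328  0.0061] turn [0.0004 0.0003 0.1031] clock 29.7 pos [ 0.6002 -0.0528  0.1332]
```

play_rows:
  rows:
    - [[0.06,-0.05,0],[0,0,0.02],-0.1]
    - [[0.12,-0.09,0],[0,0,0.04],-0.1]
    - [[0.18,-0.13,0],[0,0,0.06],-0.1]
    - [[0.24,-0.18,0],[0,0,0.08],-0.1]
    - [[0.3,-0.22,0.0],[0,0,0.1],-0.1]
    - [[0.36,-0.265,0.0],[0,0,0.103],-0.1]
    - [[0.42,-0.31,0.0],[0,0,0.103],-0.1]
    - [[0.452,-0.333,0.005],[0,0,0.103],-0.1]
    - [[0.452,-0.333,0.005],[0,0,0.103],-0.1]
    - [[0.452,-0.333,0.005],[0,0,0.103],-0.1]

```text
clock: 30.7
position: [0.4306, 0.1708, 0.1298]
ee_rot: [-2.324, -2.114, 0.003]
force: [0.5, -0.1, 0.2]
width: 0.448
```

Run:
```python
from h import *
np.set_printoptions(suppress=True,precision=4)
settle_info()
front(.4311,.1714,'w15')
goal([.4311,.1714,-.012],np.radians(84.5))
```

```text
F [ 0.4579 -0.078   0.2069] w 0.448 pos [0.4306 0.1708 0.1298]
pull 819 centre [0.4298 0.1723] size [14.2 57.5] longyaw -5.6415863 z 0.043295759683500336
board+pull 4710 centre [0.4309 0.1718] size [ 60.  100.1] longyaw -5.7429123 z 0.016986207944835352
shift [ 0.0025 -0.      0.2838] turn [-0.001   0.0009 -0.0003] clock 30.75 pos [0.4311 0.1703 0.1299]
```

View pics/w15.png

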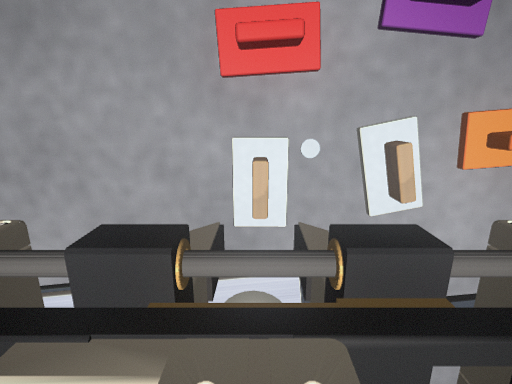

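Front B is centred at (260,182), white with a wooden pull. Grasp it.

play_rows:
  rows:
    - [[0.003,0,0.07],[0,0,0.003],-0.1]
    - [[0.003,0,0.14],[0,0,0.003],-0.1]
    - [[0.003,0,0.2],[0,0,0.003],-0.1]
    - [[0.003,0,0.25],[0,0,0.003],-0.1]
    - [[0.003,0,0.275],[0,0,0.003],-0.1]
    - [[0.003,0,0.283],[0,0,0.003],-0.1]
    - [[0.003,0,0.283],[0,0,0.003],-1]
    - [[0.003,0,0.283],[0,0,0.003],-1]
    - [[0.003,0,0.283],[0,0,0.003],-1]
    - [[0.003,0,0.283],[0,0,0.003],-1]
  newtons: 15

```text
clock: 31.75
position: [0.4319, 0.173, -0.0101]
ee_rot: [2.328, 2.108, 0.002]
force: [-0.5, -0.4, 6.6]
width: 0.172
```

Run:
```python
from h import *
settle_info()
goal([.5987,.0475,.064],np.radians(90.65))
```

```text
F [-0.51729607 -0.35527928  6.63927712] w 0.172 pos [ 0.43185781  0.17297213 -0.01009398]
shift [-0.2167  0.3571 -0.1478] turn [ 0.0015 -0.0004 -0.1054] clock 31.75 pos [ 0.4319  0.173  -0.0101]
```

play_rows:
  rows:
    - [[0,0,-0.03],[0,0,0],-1]
    - [[0,0,-0.08],[0,0,0],-1]
    - [[0,0,-0.14],[0,0,0],-1]
    - [[-0.03,0.05,-0.15],[0,0,-0.02],-1]
    - [[-0.07,0.12,-0.15],[0,0,-0.04],-1]
    - [[-0.11,0.19,-0.15],[0,0,-0.06],-1]
    - [[-0.15,0.25,-0.15],[0,0,-0.08],-1]
    - [[-0.19,0.31,-0.15],[0,0,-0.1],-1]
    - [[-0.21,0.35,-0.15],[0,0,-0.105],-1]
    - [[-0.217,0.357,-0.15],[0,0,-0.105],-1]

```text
clock: 32.75
position: [0.6003, 0.0445, 0.0641]
ee_rot: [2.212, 2.229, 0.001]
force: [0.3, 1.2, -0.8]
width: 0.169
```

play_rows:
  rows:
    - [[0,0,0.02],[0,0,0],-1]
    - [[0,0,0.04],[0,0,0],-1]
    - [[0,0,0.05],[0,0,0],-1]
    - [[0,0,0.05],[0,0,0],-1]
    - [[0,0,0.05],[0,0,0],-1]
    - [[0,0,0.05],[0,0,0],-1]

```text
clock: 33.35
position: [0.5982, 0.0476, 0.0394]
ee_rot: [2.208, 2.234, 0.001]
force: [0.1, 0.6, -0.8]
width: 0.173
```

Run:
```python
from h import *
np.set_printoptions(suppress=True,precision=4)
for i in range(2):
    settle_info();s=arm.observe()
    front(.5987,.0475,'w16',zoff=s['position'][2]+.012)
plane(.5987,.0475,z0=s['position'][2]+.024)
goal([.5987,.0475,.033],np.radians(90.65))
```

```text
F [ 0.0634  0.581  -0.8206] w 0.173 pos [0.5982 0.0476 0.0394]
pull 2272 centre [0.5971 0.0445] size [59.5 22.4] longyaw 1.506607 z 0.09264706744572057
board+pull 8518 centre [0.5967 0.0475] size [98.8 60. ] longyaw 0.6950226 z 0.06938202461528409
F [ 0.3192 -0.0102 -0.6193] w 0.169 pos [0.5983 0.0475 0.0395]
pull 2277 centre [0.5972 0.0443] size [59.1 22.3] longyaw 1.0601501 z 0.09268129788819329
board+pull 8533 centre [0.597  0.0474] size [99.3 60.2] longyaw 0.681839 z 0.06942987140105684
tilt deg x,y [ 0.1507 -0.0394] z 0.06102776642742346 6252
shift [0.0003 0.0008 0.0129] turn [ 0.0005  0.     -0.0001] clock 33.5 pos [0.5983 0.0473 0.0394]
```

Board centre is 0.597 against 0.5987, so shift +1.5 mm in x and lower.

play_rows:
  rows:
    - [[0.0002,0.003,0.004],[0,0,0],-1]
    - [[0.0002,0.003,0.008],[0,0,0],-1]
    - [[0.0002,0.003,0.011],[0,0,0],-1]
    - [[0.0002,0.003,0.0125],[0,0,0],-1]
    - [[0.0002,0.003,0.0125],[0,0,0],-1]
    - [[0.0002,0.003,0.0125],[0,0,0],-1]

```text
clock: 34.1
position: [0.6, 0.0473, 0.0337]
ee_rot: [2.209, 2.233, 0.001]
force: [-2.4, -0.7, 9.1]
width: 0.173
```

Run:
```python
from h import *
np.set_printoptions(suppress=True,precision=4)
settle_info();s=arm.observe()
front(.5987,.0475,'w16',zoff=s['position'][2]+.012)
settle_info()
```

```text
F [-2.4344 -0.7406  9.1376] w 0.173 pos [0.6    0.0473 0.0337]
pull 2280 centre [0.5987 0.0474] size [59.  15.5] longyaw 0.37717438 z 0.08704139775976298
board+pull 8521 centre [0.5986 0.0471] size [99.3 60.3] longyaw 0.62184906 z 0.06391435871036297
F [-2.9907 -1.1848  9.454 ] w 0.173 pos [0.6    0.0473 0.0337]
```

play_rows:
  rows:
    - [[0,0,-0.0025],[0,0,0],-1]
    - [[0,0,-0.0025],[0,0,0],-0.66]
    - [[0,0,-0.0025],[0,0,0],-0.64]
    - [[0,0,-0.0025],[0,0,0],-0.62]
    - [[0,0,-0.0025],[0,0,0],-0.6]
    - [[0,0,-0.0025],[0,0,0],-0.58]
    - [[0,0,-0.0025],[0,0,0],-0.54]
    - [[0,0,-0.0025],[0,0,0],-0.45]
    - [[0,0,-0.0025],[0,0,0],-0.3]
    - [[0,0,-0.0025],[0,0,0],-0.3]
  newtons: 8

```text
clock: 35.15
position: [0.5997, 0.0473, 0.0341]
ee_rot: [2.209, 2.234, -0.0]
force: [0.9, -1.0, -0.5]
width: 0.341
```

Run:
```python
from h import *
np.set_printoptions(suppress=True,precision=4)
settle_info()
front(.5987,.0475,'w17',zoff=.044)
plane(.5987,.0475)
plane(.5999,-.0525)
```

```text
F [ 0.9266 -0.9655 -0.4604] w 0.341 pos [0.5997 0.0473 0.0341]
pull 2273 centre [0.5976 0.047 ] size [59.2 15.3] longyaw 0.5785446 z 0.0870820274317427
board+pull 9932 centre [0.5981 0.0472] size [99.7 60.2] longyaw 0.6214447 z 0.0624771651351109
tilt deg x,y [0.6708 0.5292] z 0.055433899445402994 7681
tilt deg x,y [0.4168 0.1696] z 0.05552423735795002 5334
```

Balanced (0.7°). Last front, A.

play_rows:
  rows:
    - [[0,0,-0.02],[0,0,0],-0.3]
    - [[0,0,-0.05],[0,0,0],-0.3]
    - [[0,0,-0.1],[0,0,0],-0.3]
    - [[0,0,-0.17],[0,0,0],-0.3]
    - [[0,0,-0.2],[0,0,0],-0.1]
    - [[0,0,-0.2],[0,0,0],-0.1]

```text
clock: 35.9
position: [0.6015, 0.0479, 0.1376]
ee_rot: [2.207, 2.231, 0.007]
force: [-0.1, 0.4, -1.3]
width: 0.441
```

Run:
```python
from h import *
np.set_printoptions(suppress=True,precision=4)
plane(.5987,.0475)
q,d2,ct=snap('top','t10')
fr,_,_=find(q,ct)
for a,wh,e,n in fr: print(a,wh,ray(ct,*a,.012)[:2],np.degrees(np.arctan2(*(ray(ct,*(a+e/2),.012)-ray(ct,*(a-e/2),.012))[1::-1])))
goal([.4275,.3145,.13],np.radians(96.1))
```

```text
tilt deg x,y [0.7442 0.5817] z 0.05537405180913798 4924
[ 23.1975 125.773 ] (31.378829956054688, 54.57891845703125) [0.7796 0.7573] -18.15619942634405
[143.7056 226.8782] (28.07133674621582, 16.671810150146484) [0.4275 0.3145] -173.88204149143718
[107.5 232.5] (17.0, 29.0) [0.4056 0.4406] -88.97699762001942
shift [ 0.5385 -0.3382  0.0081] turn [ 0.0004  0.0003 -0.0912] clock 36.0 pos [0.5996 0.0471 0.1342]
```

play_rows:
  rows:
    - [[0.07,-0.045,0],[0,0,-0.02],-0.1]
    - [[0.14,-0.09,0],[0,0,-0.04],-0.1]
    - [[0.21,-0.13,0],[0,0,-0.06],-0.1]
    - [[0.28,-0.18,0],[0,0,-0.08],-0.1]
    - [[0.36,-0.23,0.0],[0,0,-0.091],-0.1]
    - [[0.44,-0.28,0.0],[0,0,-0.091],-0.1]
    - [[0.51,-0.32,0.0],[0,0,-0.091],-0.1]
    - [[0.5385,-0.338,0.006],[0,0,-0.091],-0.1]
    - [[0.5385,-0.338,0.006],[0,0,-0.091],-0.1]
    - [[0.5385,-0.338,0.006],[0,0,-0.091],-0.1]

```text
clock: 37.0
position: [0.4273, 0.3138, 0.13]
ee_rot: [2.099, 2.337, -0.003]
force: [0.6, -0.5, -0.2]
width: 0.447
```

Run:
```python
from h import *
np.set_printoptions(suppress=True,precision=4)
settle_info()
front(.4275,.3145,'w18')
goal([.4275,.3145,-.012],np.radians(96.1))
```

```text
F [ 0.5518 -0.4561 -0.2439] w 0.447 pos [0.4273 0.3138 0.13  ]
pull 772 centre [0.427  0.3154] size [58.3 14.9] longyaw 5.8711853 z 0.043232461307854284
board+pull 4645 centre [0.4275 0.3153] size [98.9 59.9] longyaw 6.1853714 z 0.016750577806450985
shift [ 0.0031 -0.0004  0.2844] turn [-0.0011  0.0015 -0.001 ] clock 37.05 pos [0.428  0.3132 0.1302]
```

View pics/w18.png

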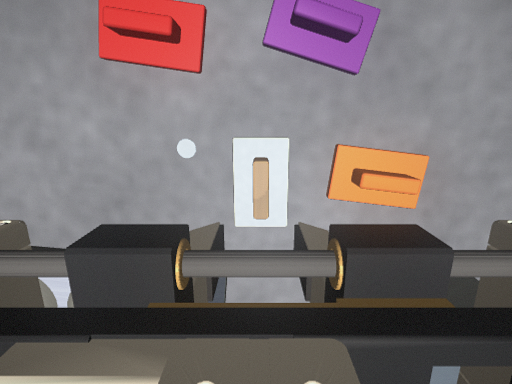

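Front A is white with a wooden pull, centred at (260,182). Grasp it.

play_rows:
  rows:
    - [[0.004,0,0.07],[0,0,0],-0.1]
    - [[0.004,0,0.14],[0,0,0],-0.1]
    - [[0.004,0,0.2],[0,0,0],-0.1]
    - [[0.004,0,0.25],[0,0,0],-0.1]
    - [[0.004,0,0.275],[0,0,0],-0.1]
    - [[0.004,0,0.283],[0,0,0],-0.1]
    - [[0.004,0,0.283],[0,0,0],-1]
    - [[0.004,0,0.283],[0,0,0],-1]
    - [[0.004,0,0.283],[0,0,0],-1]
    - [[0.004,0,0.283],[0,0,0],-1]
  newtons: 15

```text
clock: 38.05
position: [0.428, 0.317, -0.0095]
ee_rot: [2.1, 2.336, 0.002]
force: [0.3, -1.0, 6.3]
width: 0.173
```

Run:
```python
from h import *
settle_info()
goal([.5974,.1475,.064],np.radians(90.65))
```

```text
F [ 0.32888483 -1.02554068  6.31309069] w 0.173 pos [ 0.42801507  0.31700093 -0.00949303]
shift [-0.3729  0.3011 -0.1468] turn [ 0.0014 -0.0006  0.0907] clock 38.05 pos [ 0.428   0.317  -0.0095]
```

play_rows:
  rows:
    - [[0,0,-0.03],[0,0,0],-1]
    - [[0,0,-0.08],[0,0,0],-1]
    - [[0,0,-0.14],[0,0,0],-1]
    - [[-0.06,0.04,-0.15],[0,0,0.02],-1]
    - [[-0.13,0.09,-0.15],[0,0,0.04],-1]
    - [[-0.2,0.15,-0.15],[0,0,0.06],-1]
    - [[-0.27,0.21,-0.15],[0,0,0.08],-1]
    - [[-0.33,0.265,-0.15],[0,0,0.091],-1]
    - [[-0.363,0.294,-0.15],[0,0,0.091],-1]
    - [[-0.373,0.301,-0.15],[0,0,0.091],-1]

```text
clock: 39.05
position: [0.5991, 0.1441, 0.0654]
ee_rot: [2.213, 2.228, 0.001]
force: [0.7, 0.6, -0.6]
width: 0.172
```

play_rows:
  rows:
    - [[0,0,0.02],[0,0,0],-1]
    - [[0,0,0.04],[0,0,0],-1]
    - [[0,0,0.05],[0,0,0],-1]
    - [[0,0,0.05],[0,0,0],-1]
    - [[0,0,0.05],[0,0,0],-1]
    - [[0,0,0.05],[0,0,0],-1]

```text
clock: 39.65
position: [0.5969, 0.1478, 0.0399]
ee_rot: [2.208, 2.234, 0.001]
force: [-0.6, -0.8, -1.2]
width: 0.17
```

Run:
```python
from h import *
np.set_printoptions(suppress=True,precision=4)
for i in range(2):
    settle_info();s=arm.observe()
    front(.5974,.1475,'w19',zoff=s['position'][2]+.010)
plane(.5974,.1475,z0=s['position'][2]+.022)
goal([.5974,.1475,.034],np.radians(90.65))
```

```text
F [-0.6003 -0.8173 -1.2412] w 0.17 pos [0.5969 0.1478 0.0399]
pull 2247 centre [0.596  0.1478] size [59.5 15.6] longyaw 0.39440918 z 0.09254390028699844
board+pull 8485 centre [0.5956 0.1479] size [99.5 60.1] longyaw 1.1705322 z 0.06921953583936144
F [ 1.0537  0.3044 -0.38  ] w 0.175 pos [0.597  0.1476 0.0399]
pull 2241 centre [0.5959 0.1476] size [59.1 15.3] longyaw 0.966362 z 0.09261340072144102
board+pull 8477 centre [0.5961 0.1474] size [99.8 60.1] longyaw 0.6196976 z 0.06925892683281866
tilt deg x,y [ 0.2492 -0.0208] z 0.06100392611247851 6250
shift [0.0002 0.0007 0.0119] turn [ 0.0005 -0.0001 -0.0001] clock 39.8 pos [0.5971 0.1474 0.0399]
```

play_rows:
  rows:
    - [[0.0002,0.0025,0.004],[0,0,0],-1]
    - [[0.0002,0.0025,0.008],[0,0,0],-1]
    - [[0.0002,0.0025,0.0105],[0,0,0],-1]
    - [[0.0002,0.0025,0.0115],[0,0,0],-1]
    - [[0.0002,0.0025,0.0115],[0,0,0],-1]
    - [[0.0002,0.0025,0.0115],[0,0,0],-1]

```text
clock: 40.4
position: [0.5982, 0.1472, 0.0344]
ee_rot: [2.209, 2.233, 0.0]
force: [-1.9, -1.2, 5.1]
width: 0.173
```

Run:
```python
from h import *
np.set_printoptions(suppress=True,precision=4)
settle_info();s=arm.observe()
front(.5974,.1475,'w19',zoff=s['position'][2]+.010)
settle_info()
```

```text
F [-1.8846 -1.2497  5.1407] w 0.173 pos [0.5982 0.1472 0.0344]
pull 2240 centre [0.5973 0.1473] size [59.1 15.4] longyaw 1.0391388 z 0.08702504112329335
board+pull 8479 centre [0.5972 0.1472] size [99.7 60.1] longyaw 0.79003143 z 0.06370165199630738
F [-2.4072 -0.8256  5.1176] w 0.169 pos [0.5982 0.1473 0.0344]
```

play_rows:
  rows:
    - [[0,0,-0.0015],[0,0,0],-1]
    - [[0,0,-0.0015],[0,0,0],-0.66]
    - [[0,0,-0.0015],[0,0,0],-0.64]
    - [[0,0,-0.0015],[0,0,0],-0.62]
    - [[0,0,-0.0015],[0,0,0],-0.6]
    - [[0,0,-0.0015],[0,0,0],-0.58]
    - [[0,0,-0.0015],[0,0,0],-0.54]
    - [[0,0,-0.0015],[0,0,0],-0.45]
    - [[0,0,-0.0015],[0,0,0],-0.3]
    - [[0,0,-0.0015],[0,0,0],-0.3]
  newtons: 8

```text
clock: 41.45
position: [0.5981, 0.1473, 0.0346]
ee_rot: [2.209, 2.234, -0.0]
force: [0.1, 0.9, -0.3]
width: 0.345
```

Run:
```python
from h import *
np.set_printoptions(suppress=True,precision=4)
settle_info()
front(.5974,.1475,'w20',zoff=.044)
plane(.5974,.1475)
plane(.5987,.0475)
```

```text
F [ 0.0711  0.8979 -0.3014] w 0.345 pos [0.5981 0.1473 0.0346]
pull 2178 centre [0.5972 0.147 ] size [59.4 15.3] longyaw 0.66695404 z 0.0871165260355598
board+pull 9777 centre [0.597  0.1474] size [99.6 60.1] longyaw 1.0482025 z 0.062423905155161975
tilt deg x,y [0.2235 0.4718] z 0.05545038143963053 7635
tilt deg x,y [0.8937 0.3752] z 0.055552436377552715 5290
```

All four fronts are balanced. Lift, shut the fingers, and go to the keys: round (357,232), square (311,227), bar (334,230) in the top view.

play_rows:
  rows:
    - [[0,0,-0.02],[0,0,0],-0.3]
    - [[0,0,-0.05],[0,0,0],-0.3]
    - [[0,0,-0.1],[0,0,0],-0.3]
    - [[0,0,-0.17],[0,0,0],-0.3]
    - [[0,0,-0.2],[0,0,0],-0.3]
    - [[0,0,-0.2],[0,0,0],-1]

```text
clock: 42.2
position: [0.5999, 0.1482, 0.1382]
ee_rot: [2.207, 2.232, 0.007]
force: [0.1, 0.7, 0.5]
width: 0.299
```

Run:
```python
from h import *
goal([.4211,-.4225,.10],np.radians(90.65))
```

```text
shift [-1.1375 -0.3705  0.0728] turn [ 0.0051 -0.0013 -0.0003] clock 42.2 pos [0.5999 0.1482 0.1382]
```

play_rows:
  rows:
    - [[-0.03,-0.09,0],[0,0,0],-1]
    - [[-0.08,-0.17,0],[0,0,0],-1]
    - [[-0.14,-0.25,0],[0,0,0],-1]
    - [[-0.21,-0.32,0],[0,0,0],-1]
    - [[-0.3,-0.35,0],[0,0,0],-1]
    - [[-0.4,-0.36,0],[0,0,0],-1]
    - [[-0.5,-0.36,0],[0,0,0],-1]
    - [[-0.6,-0.36,0],[0,0,0],-1]
    - [[-0.7,-0.36,0],[0,0,0],-1]
    - [[-0.8,-0.36,0],[0,0,0],-1]

```text
clock: 43.2
position: [0.4216, -0.2564, 0.1341]
ee_rot: [-2.209, -2.233, 0.001]
force: [0.8, 0.7, 0.6]
width: 0.006
```

play_rows:
  rows:
    - [[-0.1,0,0],[0,0,0],-1]
    - [[-0.2,0,0],[0,0,0],-1]
    - [[-0.28,0,0],[0,0,0],-1]
    - [[-0.33,0,0],[0,0,0],-1]
    - [[-0.33,0,0],[0,0,0],-1]
    - [[-0.33,0,0],[0,0,0],-1]

```text
clock: 43.8
position: [0.4238, -0.4189, 0.1336]
ee_rot: [-2.209, -2.232, -0.001]
force: [-0.2, 0.5, 0.3]
width: 0.006
```

Run:
```python
from h import *
np.set_printoptions(suppress=True,precision=4)
p,d,c=snap('wrist','w21'); W=cloud(d,c); settle_info()
m=((W[2]>.048)&(W[2]<.056)&(p.min(2)>150))
for i,s,cc,mm in comps(m,60,5000): print(cc,s,'xy',(W[0][mm].min()+W[0][mm].max())/2,(W[1][mm].min()+W[1][mm].max())/2,W[2][mm].mean())
goal([.4211,-.4225,.10],np.radians(90.65))
q,_,_=snap('top','t11')
cv2.imwrite('pics/c11.png',cv2.resize(q[140:250,140:380,::-1],None,fx=3.3,fy=3.3))
```

```text
F [0.6344 1.129  0.9195] w 0.008 pos [ 0.4243 -0.418   0.1339]
[337.2681 196.1179] [ 324  170   28   54 1052] xy 0.42863908775118664 -0.3420292776741755 0.05141544040438881
[256.0318 188.3627] [242 174  30  30 692] xy 0.420981342671089 -0.4209531235525954 0.05142399190615642
[417.0099 205.1064] [ 397  188   41   36 1109] xy 0.43659718364299493 -0.26259064431125134 0.05143746550082505
shift [-0.0089 -0.0065  0.0678] turn [-0.0006 -0.0014  0.0005] clock 43.85 pos [ 0.4243 -0.418   0.1339]
```

View pics/w21.png

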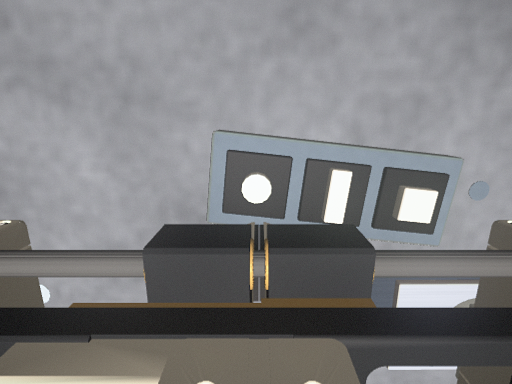

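View pics/c11.png

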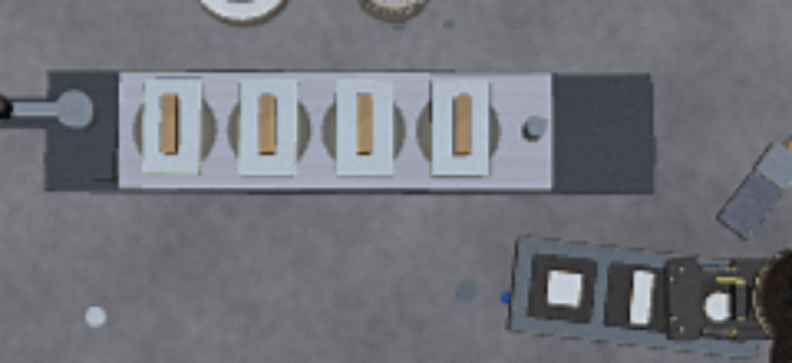

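Layout seen from the wrist: round (256,188), bar (337,196), square (417,205). The top view shows all four fronts level on their domes. Press round.

play_rows:
  rows:
    - [[-0.006,-0.0066,0.06],[0,0,0],-1]
    - [[-0.006,-0.0066,0.13],[0,0,0],-1]
    - [[-0.006,-0.0066,0.18],[0,0,0],-1]
    - [[-0.006,-0.0066,0.21],[0,0,0],-1]
    - [[-0.006,-0.0066,0.222],[0,0,0],-1]
    - [[-0.006,-0.0066,0.232],[0,0,0],-1]
    - [[-0.006,-0.0066,0.24],[0,0,0],-1]
    - [[-0.006,-0.0066,0.245],[0,0,0],-1]
    - [[-0.006,-0.0066,0.245],[0,0,0],-1]
    - [[-0.006,-0.0066,0.245],[0,0,0],-1]

```text
clock: 44.9
position: [0.422, -0.4223, 0.0146]
ee_rot: [2.207, 2.233, -0.0]
force: [-4.9, 5.6, 17.4]
width: 0.006
```

Run:
```python
from h import *
np.set_printoptions(suppress=True,precision=4)
settle_info()
```

```text
F [-4.8536  5.6026 17.3949] w 0.006 pos [ 0.422  -0.4223  0.0146]
```

17 N and bottomed, so the round key is fully down. Next, square.

play_rows:
  rows:
    - [[0,0,-0.05],[0,0,0],-1]
    - [[0,0,-0.12],[0,0,0],-1]
    - [[0.07,0.01,-0.14],[0,0,0],-1]
    - [[0.15,0.02,-0.14],[0,0,0],-1]
    - [[0.23,0.03,-0.14],[0,0,0],-1]
    - [[0.3,0.03,-0.14],[0,0,0],-1]
    - [[0.319,0.03,-0.14],[0,0,0],-1]
    - [[0.319,0.03,-0.14],[0,0,0],-1]
    - [[0.319,0.03,-0.14],[0,0,0],-1]

```text
clock: 45.8
position: [0.4347, -0.2643, 0.0826]
ee_rot: [2.209, 2.232, -0.001]
force: [0.6, -0.5, -0.2]
width: 0.006
```

Run:
```python
from h import *
np.set_printoptions(suppress=True,precision=4)
settle_info()
p,d,c=snap('wrist','w22'); W=cloud(d,c)
m=((W[2]>.042)&(W[2]<.056)&(p.min(2)>150))
for i,s,cc,mm in comps(m,60,5000): print(cc,s,'xy',(W[0][mm].min()+W[0][mm].max())/2,(W[1][mm].min()+W[1][mm].max())/2,W[2][mm].mean())
goal([.4366,-.2626,.0115],np.radians(90.65))
```

```text
F [ 0.6119 -0.47   -0.2392] w 0.006 pos [ 0.4347 -0.2643  0.0826]
[161.4927 195.6915] [ 150  165   26   65 1504] xy 0.42847214752547297 -0.34142450115639766 0.051402930336375226
[ 59.7224 187.8946] [  41  170   38   36 1034] xy 0.42064814568003206 -0.42092117101477483 0.05140484724233232
[261.3096 205.892 ] [ 240  187   45   38 1444] xy 0.433942321803663 -0.26183199836544957 0.05141793761284667
[403.0993 372.2553] [395 366  15  18 141] xy 0.595113689998225 -0.13000315167047632 0.05529024020032995
[454.5862 374.4569] [450 366  10  18 116] xy 0.5950700494667611 -0.08001382129737089 0.05503263636801548
shift [0.0043 0.0041 0.1418] turn [ 0.0006  0.0012 -0.002 ] clock 45.85 pos [ 0.4345 -0.2647  0.0824]
```

play_rows:
  rows:
    - [[0.004,0.004,0.05],[0,0,0],-1]
    - [[0.004,0.004,0.09],[0,0,0],-1]
    - [[0.004,0.004,0.11],[0,0,0],-1]
    - [[0.004,0.004,0.12],[0,0,0],-1]
    - [[0.004,0.004,0.13],[0,0,0],-1]
    - [[0.004,0.004,0.138],[0,0,0],-1]
    - [[0.004,0.004,0.143],[0,0,0],-1]
    - [[0.004,0.004,0.143],[0,0,0],-1]
    - [[0.004,0.004,0.143],[0,0,0],-1]

```text
clock: 46.75
position: [0.4365, -0.2617, 0.0135]
ee_rot: [2.208, 2.231, -0.003]
force: [-11.8, 2.2, 37.4]
width: 0.005
```

Run:
```python
from h import *
np.set_printoptions(suppress=True,precision=4)
settle_info()
```

```text
F [-11.8439   2.2411  37.424 ] w 0.005 pos [ 0.4365 -0.2617  0.0135]
```

Bottomed (37 N, firmer than needed), so I'll be gentler with the bar key.

play_rows:
  rows:
    - [[0,0,-0.05],[0,0,0],-1]
    - [[0,0,-0.12],[0,0,0],-1]
    - [[-0.07,-0.01,-0.14],[0,0,0],-1]
    - [[-0.14,-0.016,-0.14],[0,0,0],-1]
    - [[-0.161,-0.018,-0.14],[0,0,0],-1]
    - [[-0.161,-0.018,-0.14],[0,0,0],-1]
    - [[-0.161,-0.018,-0.14],[0,0,0],-1]
    - [[-0.161,-0.018,-0.14],[0,0,0],-1]

```text
clock: 47.55
position: [0.4287, -0.3396, 0.0806]
ee_rot: [-2.206, -2.236, -0.001]
force: [0.1, 0.2, -0.7]
width: 0.004
```

Run:
```python
from h import *
np.set_printoptions(suppress=True,precision=4)
settle_info()
goal([.4286,-.3418,.013],np.radians(90.65))
settle_info()
```

```text
F [ 0.089   0.2027 -0.7259] w 0.004 pos [ 0.4287 -0.3396  0.0806]
shift [-0.0046 -0.0002  0.1351] turn [-0.     -0.0008  0.0018] clock 47.55 pos [ 0.4287 -0.3396  0.0806]
F [ 0.089   0.2027 -0.7259] w 0.004 pos [ 0.4287 -0.3396  0.0806]
```

play_rows:
  rows:
    - [[-0.004,0,0.05],[0,0,0],-1]
    - [[-0.004,0,0.09],[0,0,0],-1]
    - [[-0.004,0,0.11],[0,0,0],-1]
    - [[-0.004,0,0.118],[0,0,0],-1]
    - [[-0.004,0,0.124],[0,0,0],-1]
    - [[-0.004,0,0.13],[0,0,0],-1]
    - [[-0.004,0,0.134],[0,0,0],-1]
    - [[-0.004,0,0.134],[0,0,0],-1]

```text
clock: 48.35
position: [0.4289, -0.3431, 0.0148]
ee_rot: [2.208, 2.233, 0.0]
force: [-2.9, 4.5, 12.1]
width: 0.006
```

Run:
```python
from h import *
settle_info()
```

```text
F [-2.92469567  4.51683794 12.06275109] w 0.006 pos [ 0.4288662  -0.34307921  0.01482943]
```

play_rows:
  rows:
    - [[0,0,0.002],[0,0,0],-1]
    - [[0,0,0.003],[0,0,0],-1]
    - [[0,0,0.003],[0,0,0],-1]

```text
clock: 48.65
position: [0.429, -0.3431, 0.0142]
ee_rot: [2.207, 2.233, -0.0]
force: [-6.3, 5.1, 22.6]
width: 0.005
```

play_rows:
  rows:
    - [[0,0,-0.04],[0,0,0],-1]
    - [[0,0,-0.12],[0,0,0],-1]
    - [[0,0,-0.22],[0,0,0],-1]
    - [[0,-0.05,-0.27],[0,0,0],-1]
    - [[0,-0.05,-0.27],[0,0,0],-1]
    - [[0,-0.05,-0.27],[0,0,0],-1]

```text
clock: 49.25
position: [0.4033, -0.3443, 0.1477]
ee_rot: [2.209, 2.231, -0.001]
force: [0.3, 0.8, -0.1]
width: 0.005
```

Run:
```python
from h import *
np.set_printoptions(suppress=True,precision=4)
settle_info()
q,dt,ct=snap('top','t12'); s,_,_=snap('scene','s12')
hsv=cv2.cvtColor(q,cv2.COLOR_RGB2HSV).astype(int)
m=(hsv[...,0]>5)&(hsv[...,0]<25)&(hsv[...,1]>80)&(hsv[...,2]>90)
for i,st,c,mm in comps(m,20,150):
    if 150<c[1]<210: print('pull',c,ray(ct,*c,.088)[:2])
a=cv2.resize(q[135:255,130:390],None,fx=2.8,fy=2.8);b=cv2.resize(s[130:260,110:400],None,fx=2.5,fy=2.5)
w=max(a.shape[1],b.shape[1]); z=lambda i:cv2.copyMakeBorder(i[:290],0,0,0,w-i.shape[1],cv2.BORDER_CONSTANT)
cv2.imwrite('pics/c12.png',np.vstack([z(a),z(b)])[:,:,::-1])
```

```text
F [ 0.3416  0.7696 -0.0761] w 0.005 pos [ 0.4033 -0.3443  0.1477]
pull [387.3817 174.6565] [ 0.6156 -0.5146]
pull [190.7258 177.871 ] [0.5933 0.145 ]
pull [220.5692 177.2615] [0.5971 0.0448]
pull [250.4776 177.1194] [ 0.5993 -0.0557]
pull [279.5217 177.8696] [ 0.5985 -0.1532]
```

View pics/c12.png

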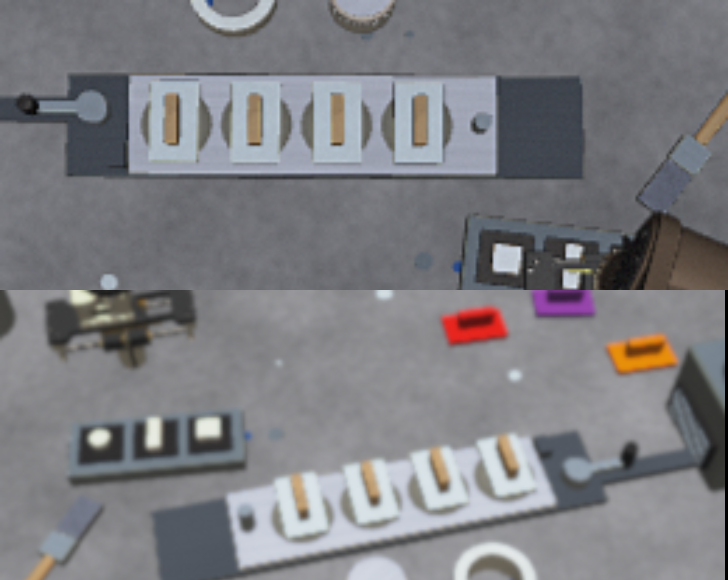

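Run:
```python
from h import *
np.set_printoptions(suppress=True,precision=4)
q,dt,ct=snap('top'); g=q.max(2)
m=(g<60); m[:,:120]=0; m[:,158:]=0; m[:165]=0; m[180:]=0
for i,st,c,mm in comps(m,5,300): print(c,st,ray(ct,*c,.06)[:2])
W=cloud(dt,ct); hsv=cv2.cvtColor(q,cv2.COLOR_RGB2HSV).astype(int)
for x,y in [(.5974,.1475),(.5987,.0475),(.5999,-.0525),(.6012,-.1525)]:
    k=(abs(W[0]-x)<.045)&(abs(W[1]-y)<.027)&(hsv[...,1]<60)&(hsv[...,2]>160)&(abs(W[2]-.056)<.012)
    P=W[:,k].T;f=np.linalg.lstsq(np.c_[P[:,:2]-[x,y],np.ones(len(P))],P[:,2],rcond=None)[0];print(k.sum(),np.degrees(f[:2]),f[2])
```

```text
[139.4146 172.0488] [136 169   8   7  41] [0.6139 0.325 ]
288 [0.0416 1.0434] 0.05700873014431343
308 [0.7981 0.8545] 0.05658465974265568
321 [0.2137 1.2701] 0.05701755176885289
300 [ 0.1443 -0.0603] 0.056654125063437186
```

```bash
python3 -c "
from cell import arm
print(arm.observe()['clock']); print(arm.sign_off())"
```

```text
49.4
the job is handed in; nothing more can be done
None
```

I slid the rack home, then turned the cam lever to its stop. All four white fronts went onto their own domes, and I pressed the round, square and bar keys in that order. The job was handed in at 49.4 s.

**Last checks**
- **Fronts:** all four sit level on their domes, at about 0–1.3° by the top camera. The arm is clear of everything.
- **Rack:** it rests against its stop, and a 26 N push did not move it.
- **Lever:** it points at the blower, at about 91–92° by camera. At the stop it pushed back with 15 N.
- **Keys:** each was pressed until it bottomed, at 17 N for the round, 37 N for the square and 23 N for the bar. They need about 5 N, so the square was pressed harder than necessary.

**What disagreed or went wrong**
- **Fingertips:** they measured about 37 mm higher than the stated tool offset, so the first pinch on the rack knob closed above it. I used the measured offset from then on.
- **Rack travel:** the rack moved only 64 mm before my grip slipped off the knob. It had started about 36 mm forward, so this was its full way home.

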